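Put the files back in the bench rack

TASK

Two files lie on the model maker's bench. Put both back in the wooden file rack, blade down: the flat file in the slot and the round file in the round hole at the other end, each hanging upright and fully home with the end of its handle resting on the rack. The blades are brittle, so feel them in and lower them home without forcing or dropping them, and leave the scriber in the rack and the other things on the bench where they are.

Things in the scene. Friction and masses are not known exactly. Their poses are not given: they have to be found in the camera images.
- flat_file_grip (a point): Flat file, about 85 g, 190 mm long: box-shaped wooden handle 90 long x 28 wide x 26 thick with a brass ferrule in front, then a flat tapering steel blade 100 mm long. Starts lying level on its handle. Point on its axis, half-way up the handle, 35 mm behind the handle's front end, 55 mm from the butt, 135 mm from the tip. x runs to the tip, y across the 28 mm width, z up at the start.
- round_file_grip (a point): Round file, about 75 g, with the same handle but a round tapering blade 100 mm long. Starts lying level on its handle, like the flat one. Point on its axis, half-way up the handle, 35 mm behind the handle's front end, 55 mm from the butt, 135 mm from the tip. x runs to the tip, y across the 28 mm width, z up at the start.
- flat_file_shoulder (a point): Centre of the front face of the flat file's handle (the shoulder that comes to rest on the rack), 35 mm ahead of flat_file_grip along x, same axes; the centre of mass lies about 11 mm behind it. From here the blade runs 100 mm on along x: 4 mm thick (z), 13 mm wide (y) here tapering to 7 mm at the tip, at first level and 13 mm above the bench.
- round_file_shoulder (a point): Centre of the front face of the round file's handle (the shoulder that comes to rest on the rack), 35 mm ahead of round_file_grip along x, same axes; the centre of mass lies about 24 mm behind it. From here the blade runs 100 mm on along x: 7 mm in diameter, tapering over its outer half to 4 mm, with a 2 mm point; at first level and 13 mm above the bench.
- file_rack: Plywood file rack fixed to the bench, open at front and back: top board 70 (x) x 204 (y) x 12 mm, its upper face 118 mm above the bench, on two end cheeks and a foot board 90 mm deep and 10 mm thick. Three openings go right through the top board in a row along y: slot, small middle hole with a scriber, round hole. Origin: centre of its underside; x across the rack, y along it, z up.
- rack_slot (a point): Centre of the mouth of the slot for the flat file, in the rack's upper face, 68 mm from the rack's middle towards its +y end. The slot is 17 mm long along the rack's y and 8 mm across (rack's x), with sharp edges. Same axes as the rack.
- rack_round_hole (a point): Centre of the mouth of the 10.5 mm round hole for the round file, in the rack's upper face, 68 mm from the rack's middle towards its -y end; sharp edges. Same axes as the rack.
- scriber: Bystander: steel scriber standing in the rack's middle hole; its metal handle, 14 mm in diameter, rises 42 mm above the rack's upper face. Origin at its point, 48 mm above the bench.
- glue_bottle: Bystander: white glue bottle, 42 mm in diameter, 105 mm tall, origin under its centre.
- calculator: Bystander: pocket calculator, 130 x 80 x 16 mm, lying flat, origin under its centre.
- snap_knife: Bystander: black and yellow snap-off knife, about 170 mm long, 31 mm wide, 21 mm thick, lying flat, origin under its centre.
There are look-alikes about, which are no part of the job. What is shaped like the part that bears round_file_grip but blue is not meant.

How it is judged (in metres and radians):
At the end, for the whole second after the job is handed in: Both files hang at rest in the rack, blade down, within 7 degrees of upright: the flat file in the slot and the round file in the round hole, each with the front end of its handle within 3 mm of the rack's upper face and centred on its opening within 6 mm (horizontal distance between flat_file_shoulder and rack_slot below 0.006 m and z of flat_file_shoulder in the frame of rack_slot between -0.003 and 0.003 m and angle between each of flat_file_shoulder, round_file_shoulder's own x axis and vertical above 3.02 rad and horizontal distance between round_file_shoulder and rack_round_hole below 0.006 m and z of round_file_shoulder in the frame of rack_round_hole between -0.003 and 0.003 m and linear speed of each of flat_file, round_file below 0.02 m/s); the robot touches nothing.
It fails at once if a file is forced or dropped hard against the rack (over 40 N) (contact force between any of flat_file, round_file and file_rack above 40 N).
It fails at once if the scriber is lifted or knocked out of its place (distance of scriber from where it was at the start of the episode above 0.02 m).
It fails at once if the glue bottle, the calculator or the knife is pushed away (distance of any of glue_bottle, calculator, snap_knife from where it was at the start of the episode above 0.02 m).
It also fails if it takes over 72 s, if anything falls off the work surface, if the arm or the gripper's body presses on something with over 40 N, if the wrist force passes 120 N, or if a joint passes its speed limit or range.

ROBOT

A 7-joint arm with a two-finger parallel gripper is mounted at the origin on the work surface. World frame = base frame: x ahead of the robot, y to its left, z up, the work surface at z = 0. Lengths are in mm, angles in rad, forces in N, time in s.
With the tool pointing down it reaches from about 425 to 875 mm from the base axis. Payload 4.7 kg.
Tool frame: the origin (TCP) lies on the front face of the gripper's body, between the roots of the fingers; the fingertips stand 73 mm ahead of it and the grasp point (between the pads) lies 54 mm ahead of it; z points along the fingers, y is the line along which they close (so a half turn about z gives the same grasp; the last joint's range is limited). The gripper opens to 85 mm and grips with 20 to 120 N. Pads are 22 mm wide; open, the fingers measure 114 mm over their backs; the gripper's body (76 mm by 85 mm) begins 54 mm behind the grasp point. The pads swing forward as they close: fully open they stand 13 mm farther back than shut.
Start: joints at [-1.219, 0.321, -0.07, 1.45, 0.023, 1.371, -0.057], TCP at [215.44, 613.272, 303.949] pointing down, gripper open.
Joint ranges: [-2.86, 2.86], [-0.3, 2.09], [-1.38, 1.24], [0.06, 2.45], [-1.56, 4.7], [0.09, 2.05], [-2.69, 2.69]. Speed limits (rad/s): [2.57, 2.57, 3.14, 3.14, 3.14, 3.14, 3.14].

INTERFACE

Orientations are given as a unit quaternion [x, y, z, w].
In Python, from cell import monitor, eyes, r gives the robot as it stands.
- The arm moves only by the tool arm_command, never from a script. Its argument "commands" is a list of rows, each a list of 7 numbers: the gripper's target within -1 to 1 (fully open at 1, half-way at 0, shut at -1), then the shift along the tool's x, y, z each as a share of 0.15 m, from -1 to 1, then the turn, a rotation vector about the tool's x, y, z each as a share of 360 degrees, from -1 to 1. In form: [[claw, dx, dy, dz, wx, wy, wz], ...]. A call has 1 to 12 rows; each row is the pose to reach, as a shift and turn from the pose commanded when the call began, along the tool's axes at that moment, turning the shorter way round; what a row does not reach only later rows make up. A row lasts 1/8 s, in which the tool goes at most 62.5 mm and 10.7 degrees, less where a joint would pass 70% of its speed; a pose out of reach is approached as far as the arm can. A call with a number of a shift or a turn outside -1 to 1 is refused whole. A call with a gripper value outside its range is refused whole. The fingers move at their own pace and stop on an object; "force" is the grip in N (left out, the last holds). Time passes only in rows, so rows that repeat a pose let the fingers close. It gives the time, the measured TCP pose, the force, the opening and the grip force at its end, in the units of the state.
- monitor.observe(): the state, without advancing time (a new reading comes with each control period).
- eyes.snapshot(name): name is "side" or "top" or "wrist"; returns a dict with "color" (384x512x3 uint8, red, green, blue), "fx", "fy", "cx", "cy" (pixels), "dist" ([k1, k2, p1, p2, k3] as OpenCV has them; the pictures are not rectified), "xyz" and "rotation" of the camera in the world; the wrist camera has in their place "hand_eye" (4x4, takes a point from camera to tool coordinates, whose origin is the TCP and whose axes are the flange's). Camera axes: x right, y down, z forward; pixel columns grow to the right and rows downward; lengths in mm; the calibration is good to about 2 mm. A picture is of the moment at which its call begins: read the wrist's pose just before it. There is no depth.
- r.sign_off(): hands the job in; it is judged then, once.
The state is a dict: "t": time; "joint_positions": joint angles; "dq": joint speeds; "joint_efforts": joint torques, N m; "tcp_pos": TCP position; "eef_rot": TCP orientation; "wrist_force": force on the tool from outside, world axes, zero at the start; "ft_torque": the same for the moment, N m; "grip_width": finger opening in mm; "grasp_force": force on a finger pad.
Only numpy, scipy, OpenCV 4.12 (cv2) and the standard library are available. Lean on these libraries where they do the work, as an engineer would, in place of code of your own. Each camera call takes 0.05 s, during which the arm holds its last target. There are 200 camera calls.

## Working session

There is one attempt and no reset: what is moved stays moved. The work goes in short steps, Python scripts to look and compute and a tool call to move; the robot and the scene stay as the last step left them, time stands still between calls to the robot, and variables do not carry over. Pictures are saved under pics/ and viewed, at most 10 in all, crops included, and the job is handed in when it is done.

Besides the shell and the picture viewer there is one more tool, called after "Request:" as a command line: name --pt "numbers of a row" for each row, then --argument value for the rest. arm_command: Moves the arm, as the interface text tells. Shift numbers are shares of 0.15 m and turn numbers shares of 360 degrees, none past 1 either way. Its arguments: {"type":"object","properties":{"commands":{"type":"array","items":{"type":"array","items":{"type":"number"}}},"force":{"type":"number"}},"required":["commands"]}

```bash
ls; mkdir -p pics; python3 - <<'E'
from cell import monitor, eyes, r
import cv2,json
s=monitor.observe(); print(s)
for n in ("top","side"):
    d=eyes.snapshot(n); cv2.imwrite(f"pics/{n}0.png",d["color"][:,:,::-1]); print({k:v for k,v in d.items() if k!="color"})
E
```

```text
pics
{'t': 0.0, 'joint_positions': array([-1.21893348,  0.32181383, -0.07010704,  1.45166563,  0.02257733,
        1.37080545, -0.05691981]), 'dq': array([ 0.00045273, -0.00069663,  0.00029999, -0.00050216,  0.00105998,
        0.00063335, -0.00151285]), 'joint_efforts': array([ 2.52927339e-04, -4.93575919e+01, -3.82241495e-01, -3.14340913e+01,
        1.29047030e-02,  1.09917441e-02, -1.09979686e-05]), 'tcp_pos': array([215.28404204, 612.88987532, 302.83419727]), 'eef_rot': array([ 1.68066313e-01,  9.85775231e-01, -9.44233998e-04, -1.25765031e-04]), 'wrist_force': array([-0.99949153,  0.87042915, -0.39999687]), 'ft_torque': array([-0.04022841, -0.01471407,  0.01311343]), 'grasp_force': 0.0, 'grip_width': 85.17453660747567}
{'fx': 357.24690348000485, 'fy': 357.24690348000485, 'cx': 253.32702042910051, 'cy': 197.68324288309753, 'dist': array([0.02073339, 0.        , 0.        , 0.        , 0.        ]), 'xyz': array([382.53329259, -84.61474009, 957.86347945]), 'rotation': array([-0.69851351,  0.71097896, -0.05973686,  0.05494819])}
{'fx': 494.8071131427233, 'fy': 494.8071131427233, 'cx': 254.7320009517984, 'cy': 186.00539084996956, 'dist': array([-0.20957905,  0.        ,  0.        ,  0.        ,  0.        ]), 'xyz': array([-229.78224603, -893.41936746,  715.0815678 ]), 'rotation': array([ 0.79780931, -0.32542345,  0.1824627 , -0.47361085])}
```

View pics/top0.png

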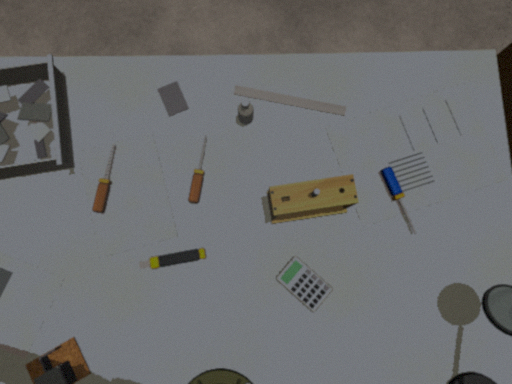

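View pics/side0.png

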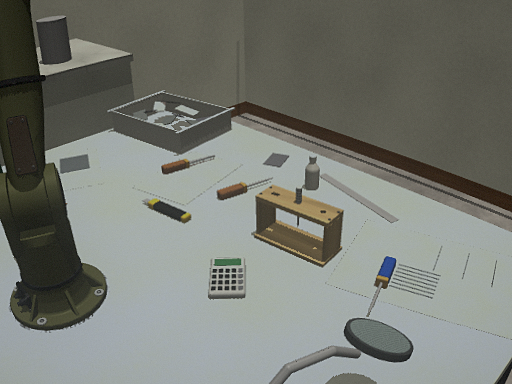

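The top view shows two orange-handled files at (103,196) and (196,186), both with tips up. The rack is at (312,198) with its slot near (285,199) and its hole near (341,190). The blue look-alike is at (391,182).

```bash
cat > h.py <<'E'
import numpy as np, cv2
from scipy.spatial.transform import Rotation as R
from cell import monitor, eyes, r
def cam(n):
    s=monitor.observe(); d=eyes.snapshot(n)
    K=np.array([[d["fx"],0,d["cx"]],[0,d["fy"],d["cy"]],[0,0,1]])
    if n=="wrist":
        T=d["hand_eye"]; Rt=R.from_quat(s["eef_rot"]).as_matrix()
        M=Rt@T[:3,:3]; o=Rt@T[:3,3]+s["tcp_pos"]
    else: M=R.from_quat(d["rotation"]).as_matrix(); o=d["xyz"]
    return dict(img=d["color"],K=K,D=d["dist"],M=M,o=o)
def ray(c,uv):
    p=cv2.undistortPoints(np.array(uv,float).reshape(-1,1,2),c["K"],c["D"]).reshape(-1,2)
    return np.c_[p,np.ones(len(p))]@c["M"].T
def onz(c,uv,z):
    v=ray(c,uv); return c["o"]+v*((z-c["o"][2])/v[:,2])[:,None]
def proj(c,P):
    P=np.atleast_2d(np.array(P,float)); q=(P-c["o"])@c["M"]
    return cv2.projectPoints(q,np.zeros(3),np.zeros(3),c["K"],c["D"])[0].reshape(-1,2)
def save(c,name,box=None,k=1):
    im=c["img"][:,:,::-1]
    if box: im=im[box[1]:box[3],box[0]:box[2]]
    cv2.imwrite("pics/"+name,cv2.resize(im,None,fx=k,fy=k,interpolation=cv2.INTER_CUBIC))
E
python3 - <<'E'
from h import *
c=cam("top"); hsv=cv2.cvtColor(c["img"],cv2.COLOR_RGB2HSV)
m=cv2.inRange(hsv,(3,110,60),(14,255,255))
n,l,st,ce=cv2.connectedComponentsWithStats(m)
for i in range(1,n):
    if st[i,4]>60:
        cn=cv2.findContours((l==i).astype('uint8'),0,1)[0][0]; rr=cv2.minAreaRect(cn); print(st[i],ce[i],rr, onz(c,[ce[i]],20).round(1))
print("slot/hole approx",onz(c,[[285,199],[341,190],[315,192]],118).round(1))
a=c["img"][:,:,::-1]
top=[cv2.resize(a[135:220,90:210],None,fx=5,fy=5,interpolation=2)]
cv2.imwrite("pics/files.png",top[0])
cv2.imwrite("pics/rack.png",cv2.resize(a[170:228,262:362],None,fx=7,fy=7,interpolation=2))
w=cam("wrist"); print(w["o"],w["M"])
E
```

```text
[189 174  14  28 239] [195.42259414 187.58158996] ((195.42401123046875, 187.66799926757812), (8.9442720413208, 27.816688537597656), 10.304847717285156) [[566.1  61.6  20. ]]
[ 93 183  15  29 256] [100.1953125 197.1484375] ((100.41177368164062, 196.85293579101562), (9.45888900756836, 28.619203567504883), 14.03624439239502) [[544.5 312.5  20. ]]
[ 60 338  17  17  87] [ 68.52873563 345.50574713] ((68.19999694824219, 345.10003662109375), (12.969194412231445, 16.099689483642578), 26.56505012512207) [[174.9 369.6  20. ]]
slot/hole approx [[ 515.6 -166.9  118. ]
 [ 535.1 -301.5  118. ]
 [ 531.3 -239.2  118. ]]
[142.40717899 638.97904971 373.05769333] [[ 3.32662555e-01  8.99256702e-01  2.84029943e-01]
 [ 9.43045665e-01 -3.17441163e-01 -9.94785494e-02]
 [ 7.06043283e-04  3.00945995e-01 -9.53640923e-01]]
```

View pics/files.png

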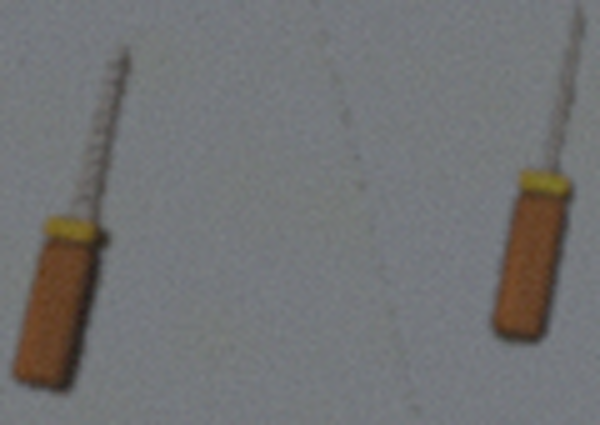

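View pics/rack.png

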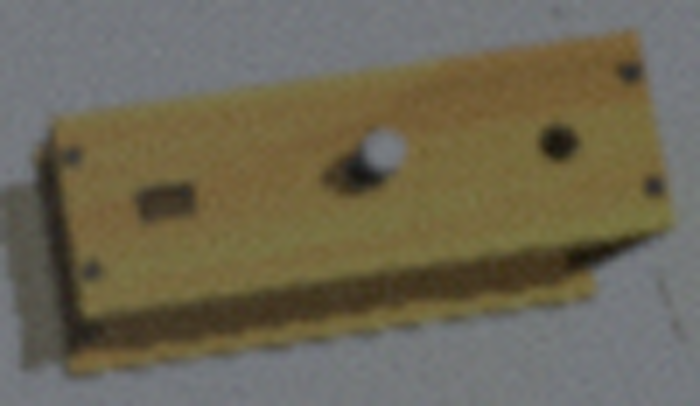

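The left file has the wider blade, so it is the flat file, and the right one is the round file. In the full image the slot is at about (285.7,198.7) and the hole at about (341.9,190.1). Next I'll work out the axes and plan the grasp.

```bash
cat >> h.py <<'E'
def goal(pos,Rm,n=None):
    s=monitor.observe(); R0=R.from_quat(s["eef_rot"])
    d=R0.inv().apply(np.array(pos)-s["tcp_pos"])/150
    w=(R0.inv()*R.from_matrix(Rm)).as_rotvec()/(2*np.pi)
    print("row",np.r_[d,w].round(4), "tcp",s["tcp_pos"].round(1),"rows>=",round(max(np.linalg.norm(d)*150/62.5,np.linalg.norm(w)*360/10.7),1))
def Rot(zv,yv):
    z=np.array(zv,float);z/=np.linalg.norm(z);y=np.array(yv,float);y-=z*(y@z);y/=np.linalg.norm(y)
    return np.c_[np.cross(y,z),y,z]
def pickR(a,t): # file azimuth a deg, tool tilted t deg from down towards tip
    a,t=np.radians([a,t]); f=np.array([np.cos(a),np.sin(a),0])
    return Rot(f*np.sin(t)-np.array([0,0,np.cos(t)]),[-f[1],f[0],0])
E
python3 - <<'E'
from h import *
c=cam("top")
for n,px in dict(flat=[[43,380],[70,220],[125,50]],round=[[517,330],[546,172],[579,8]]).items():
    p=np.array(px)/5+[90,135]-.4
    P=np.vstack([onz(c,p[:1],20),onz(c,p[1:2],22),onz(c,p[2:],13)])
    d=P[2]-P[0]; az=np.degrees(np.arctan2(d[1],d[0])); print(n,P.round(1),az,np.linalg.norm(P[2]-P[1]),np.linalg.norm(P[1]-P[0]))
    u=d/np.linalg.norm(d); u[2]=0; g=P[1]-35*u; g[2]=13; print("grip",g.round(1))
    goal([g[0]-70*u[0],g[1]-70*u[1],260],pickR(az,0))
E
```

```text
flat [[508.7 315.9  20. ]
 [594.1 305.2  22. ]
 [690.7 283.7  13. ]] -10.02651850737222 99.32785318154886 86.06976037111542
grip [559.7 311.3  13. ]
row [-2.3720e+00 -1.2129e+00  2.9070e-01 -1.0000e-04  0.0000e+00 -2.5900e-02] tcp [215.4 613.1 303.4] rows>= 6.4
round [[531.   67.8  20. ]
 [616.4  52.7  22. ]
 [711.   36.4  13. ]] -9.892315160995409 96.47220289702794 86.68873168192829
grip [581.9  58.7  13. ]
row [-3.0702e+00 -2.7540e+00  2.9200e-01 -1.0000e-04  0.0000e+00 -2.6300e-02] tcp [215.4 613.1 303.4] rows>= 9.9
```

Request:
arm_command --pt "1 -0.93 -0.42 0.1 0 0 0" --pt "1 -0.93 -0.42 0.1 0 0 0" --pt "1 -0.93 -0.42 0.1 0 0 0" --pt "1 -0.93 -0.42 0.1 0 0 0"

```text
t: 0.75
tcp_pos: [329.1, 505.1, 288.8]
eef_rot: [0.171, 0.985, -0.0, 0.001]
wrist_force: [-0.9, 0.5, 0.3]
grip_width: 85.2
grasp_force: 0.0
```

Request:
arm_command --pt "1 -0.93 -0.42 0.1 0 0 0" --pt "1 -0.93 -0.42 0.1 0 0 0" --pt "1 -0.93 -0.42 0.1 0 0 0" --pt "1 -0.93 -0.42 0.1 0 0 0"

```text
t: 1.25
tcp_pos: [438.1, 400.8, 273.7]
eef_rot: [0.17, 0.985, -0.0, 0.0]
wrist_force: [-0.7, -0.3, 0.2]
grip_width: 85.4
grasp_force: 0.0
```

Request:
arm_command --pt "1 -0.93 -0.42 0.1 0 0 -0.026" --pt "1 -0.93 -0.42 0.1 0 0 -0.026" --pt "1 -0.93 -0.42 0.1 0 0 -0.026" --pt "1 -0.93 -0.42 0.1 0 0 -0.026" --pt "1 -0.93 -0.42 0.1 0 0 -0.026"

```text
t: 1.88
tcp_pos: [545.8, 299.6, 258.9]
eef_rot: [0.085, 0.996, 0.001, -0.001]
wrist_force: [0.2, 0.0, 0.3]
grip_width: 85.3
grasp_force: 0.0
```

```bash
python3 - <<'E'
from h import *
s=monitor.observe(); print(s["t"],s["tcp_pos"],s["joint_positions"].round(2))
c=cam("wrist"); save(c,"w1.png"); np.save("w1.npy",c,allow_pickle=True)
print(proj(c,[[559.7,311.3,26],[594.1,305.2,26],[690.7,283.7,13]]))
E
```

```text
1.875 [545.81113094 299.64875615 258.93815448] [-0.68  0.29  0.17  1.59 -0.05  1.27  0.9 ]
[[266.26065836 184.62763652]
 [265.767279   213.96131846]
 [260.80802843 280.81519005]]
```

View pics/w1.png

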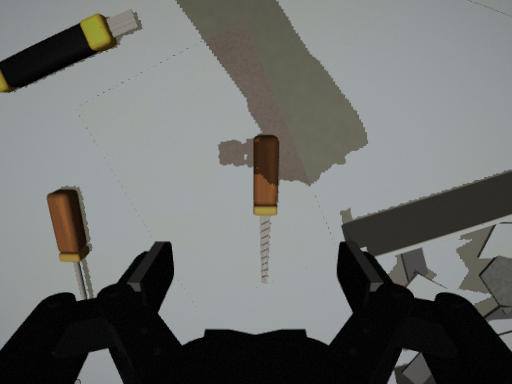

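The wrist view matches my projection: flat file grip at (266,184), shoulder at (266,214), tip at (263,281), with the handle centred in the view. The other file, at (67,225), has a thin blade and is the round one. Next I'll compute the tilted approach.

```bash
python3 - <<'E'
from h import *
M=pickR(-12,40)
c=np.load("w1.npy",allow_pickle=True).item()
# axis direction check from wrist picture
P=np.vstack([onz(c,[[266,142]],26),onz(c,[[265.5,212]],26),onz(c,[[263.5,281]],13)]); print(P.round(1))
for a,b in((0,1),(1,2)):
    d=P[b]-P[a]; print(np.degrees(np.arctan2(d[1],d[0])),np.linalg.norm(d[:2]))
g=np.array([559.7,311.3,25])
for k in (100,): goal(g-(54+k)*M[:,2],M)
E
```

```text
[[513.2 318.5  26. ]
 [591.7 305.3  26. ]
 [691.6 287.1  13. ]]
-9.575587761190453 79.54360126579823
-10.316846089729554 101.56223717947954
row [ 0.5799  0.1171  0.7746  0.0024 -0.1113  0.006 ] tcp [545.7 299.7 259. ] rows>= 3.8
```

Request:
arm_command --pt "1 0.57 0.1 0.77 0 -0.111 0" --pt "1 0.57 0.1 0.77 0 -0.111 0" --pt "1 0.57 0.1 0.77 0 -0.111 0" --pt "1 0.57 0.1 0.77 0 -0.111 0" --pt "1 0.57 0.1 0.77 0 -0.111 0" --pt "1 0.57 0.1 0.77 0 -0.111 0" --pt "1 0.57 0.1 0.77 0 -0.111 0" --pt "1 0.57 0.1 0.77 0 -0.111 0"

```text
t: 2.92
tcp_pos: [466.8, 326.0, 144.2]
eef_rot: [0.083, 0.936, -0.029, 0.34]
wrist_force: [0.3, -0.4, -0.4]
grip_width: 85.5
grasp_force: 0.0
```

```bash
python3 - <<'E'
from h import *
M=pickR(-10,40); g=np.array([558,311.3,25])
goal(g-54*M[:,2],M); print(monitor.observe()["joint_positions"].round(2))
E
```

```text
row [ 3.86e-02  8.40e-03  6.45e-01  1.00e-04 -1.00e-04 -3.00e-04] tcp [466.8 326.  144.2] rows>= 1.6
[-1.13  0.17  0.18  2.15  0.96  0.74 -0.26]
```

Request:
arm_command --pt "1 0.039 0.008 0.35 0 0 0" --pt "1 0.039 0.008 0.35 0 0 0" --pt "1 0.039 0.008 0.5 0 0 0" --pt "1 0.039 0.008 0.6 0 0 0" --pt "1 0.039 0.008 0.645 0 0 0" --pt "1 0.039 0.008 0.645 0 0 0" --pt "1 0.039 0.008 0.645 0 0 0" --force 60

```text
t: 3.8
tcp_pos: [522.9, 317.6, 66.1]
eef_rot: [0.082, 0.936, -0.029, 0.341]
wrist_force: [-0.2, -0.4, -0.0]
grip_width: 85.3
grasp_force: 0.0
```

Request:
arm_command --pt "-1 0 0 0 0 0 0" --pt "-1 0 0 0 0 0 0" --pt "-1 0 0 0 0 0 0" --pt "-1 0 0 0 0 0 0" --pt "-1 0 0 0 0 0 0" --pt "-1 0 0 0 0 0 0" --pt "-1 0 0 0 0 0 0" --pt "-1 0 0 0 0 0 0" --force 60

```text
t: 4.8
tcp_pos: [523.1, 317.2, 65.8]
eef_rot: [0.082, 0.936, -0.03, 0.341]
wrist_force: [-3.1, -1.0, 6.2]
grip_width: 27.1
grasp_force: 59.2
```

Request:
arm_command --pt "-1 -0.1 0 -0.12 0 0 0" --pt "-1 -0.4 0 -0.48 0 0 0" --pt "-1 -0.64 0 -0.77 0 0 0" --pt "-1 -0.64 0 -0.77 0 0 0" --pt "-1 -0.64 0 -0.77 0 0 0" --pt "-1 -0.64 0 -0.77 0 0 0"

```text
t: 5.55
tcp_pos: [521.7, 316.3, 213.3]
eef_rot: [0.081, 0.937, -0.031, 0.339]
wrist_force: [-0.5, -0.7, -1.7]
grip_width: 26.9
grasp_force: 59.2
```

```bash
python3 - <<'E'
from h import *
s=monitor.observe(); print(s["grip_width"],s["wrist_force"])
a=np.radians(15)
M=Rot([0,0,-1],[np.cos(a),np.sin(a),0])
goal([500,200,330],M)
goal([480,60,400],M)
E
```

```text
26.913324946167503 [-0.53522666 -0.65594004 -1.70870859]
row [-0.491  -0.7911 -0.6003  0.0622  0.0987  0.1731] tcp [521.7 316.3 213.3] rows>= 7.0
row [-0.8116 -1.735  -0.9365  0.0622  0.0987  0.1731] tcp [521.7 316.3 213.3] rows>= 7.0
```

Request:
arm_command --pt "-1 -0.49 -0.79 -0.6 0.062 0.099 0.173" --pt "-1 -0.49 -0.79 -0.6 0.062 0.099 0.173" --pt "-1 -0.49 -0.79 -0.6 0.062 0.099 0.173" --pt "-1 -0.49 -0.79 -0.6 0.062 0.099 0.173" --pt "-1 -0.49 -0.79 -0.6 0.062 0.099 0.173" --pt "-1 -0.49 -0.79 -0.6 0.062 0.099 0.173" --pt "-1 -0.49 -0.79 -0.6 0.062 0.099 0.173" --pt "-1 -0.49 -0.79 -0.6 0.062 0.099 0.173" --pt "-1 -0.49 -0.79 -0.6 0.062 0.099 0.173"

```text
t: 6.68
tcp_pos: [500.0, 200.9, 330.6]
eef_rot: [0.607, 0.795, 0.001, -0.0]
wrist_force: [-0.1, 1.2, -0.3]
grip_width: 27.1
grasp_force: 59.4
```

```bash
cat >> h.py <<'E'
def placeR(th,al=50):
    t,a=np.radians([th,al]); n=np.array([np.cos(t),np.sin(t),0])
    return Rot(n*np.sin(a)-np.array([0,0,np.cos(a)]),[n[1],-n[0],0])
E
python3 - <<'E'
from h import *
s=monitor.observe(); print(s["grip_width"],s["wrist_force"],s["joint_positions"].round(2))
# slot and hole measured in top and triangulation check with file rack corners
c=cam("top"); P=onz(c,np.array([[166,201],[559,141]])/7+[262,170]-.43,118); print(P.round(1)); d=P[0]-P[1]
th=np.degrees(np.arctan2(d[1],d[0]))-90; print(th,np.linalg.norm(d))
M=placeR(th); g=P[0]+[0,0,175]  # tip 40 above rack
g2=g-54*M[:,2]
print(g2); goal(g2-np.array([40,-60,0]),M)
E
```

```text
27.08701937993056 [-0.14410835  1.17803003 -0.33099241] [-0.81  0.07  0.4   1.7  -0.03  1.38 -0.14]
[[ 517.3 -167.7  118. ]
 [ 535.7 -302.6  118. ]]
7.784519684256907 136.1431696622217
[ 476.30795899 -173.27790284  327.71053092]
row [-1.9117 -0.9605  0.0145 -0.1174  0.1023  0.2515] tcp [499.8 201.3 331. ] rows>= 10.0
```

Request:
arm_command --pt "-1 -0.9 -0.55 -0.3 0 0 0" --pt "-1 -0.9 -0.55 -0.3 0 0 0" --pt "-1 -0.9 -0.55 -0.3 0 0 0" --pt "-1 -0.9 -0.55 -0.3 0 0 0" --pt "-1 -0.9 -0.55 -0.3 0 0 0" --pt "-1 -0.9 -0.55 -0.3 0 0 0"

```text
t: 7.48
tcp_pos: [455.6, 50.3, 375.5]
eef_rot: [0.607, 0.795, 0.002, -0.001]
wrist_force: [-0.3, -0.4, -0.9]
grip_width: 26.8
grasp_force: 59.5
```

```bash
python3 - <<'E'
from h import *
s=monitor.observe(); print(s["joint_positions"].round(2))
M=placeR(7.8); g=np.array([517.3,-167.7,300.])-54*M[:,2]; g+=[-30,30,10]; goal(g,M)
E
```

```text
[-0.71 -0.15  0.49  1.8   0.07  1.47  0.03]
row [-1.2297 -0.4001  0.1996 -0.1175  0.1022  0.2514] tcp [455.6  50.3 375.5] rows>= 9.9
```

Request:
arm_command --pt "-1 -0.98 -0.3 0.1 -0.117 0.102 0.251" --pt "-1 -0.98 -0.3 0.1 -0.117 0.102 0.251" --pt "-1 -0.98 -0.3 0.1 -0.117 0.102 0.251" --pt "-1 -0.98 -0.3 0.1 -0.117 0.102 0.251" --pt "-1 -0.98 -0.3 0.1 -0.117 0.102 0.251" --pt "-1 -0.98 -0.3 0.1 -0.117 0.102 0.251" --pt "-1 -0.98 -0.3 0.1 -0.117 0.102 0.251" --pt "-1 -0.98 -0.3 0.1 -0.117 0.102 0.251" --pt "-1 -0.98 -0.3 0.1 -0.117 0.102 0.251" --pt "-1 -0.98 -0.3 0.1 -0.117 0.102 0.251" --pt "-1 -0.98 -0.3 0.1 -0.117 0.102 0.251" --pt "-1 -0.98 -0.3 0.1 -0.117 0.102 0.251"

```text
t: 8.98
tcp_pos: [472.4, -117.2, 326.2]
eef_rot: [0.915, 0.2, 0.346, -0.057]
wrist_force: [-0.9, -1.9, -0.8]
grip_width: 26.6
grasp_force: 59.5
```

```bash
python3 - <<'E'
from h import *
s=monitor.observe(); print(s["joint_positions"].round(2))
M=placeR(7.8); g=np.array([517.3,-167.7,285.])-54*M[:,2]; goal(g,M)
E
```

```text
[ 0.69 -0.3  -0.17  2.17 -0.77  0.92 -0.25]
row [-0.1327  0.351  -0.042  -0.0281  0.0239  0.0352] tcp [ 472.4 -117.2  326.2] rows>= 1.7
```

Request:
arm_command --pt "-1 -0.133 0.351 -0.042 -0.028 0.024 0.035" --pt "-1 -0.133 0.351 -0.042 -0.028 0.024 0.035" --pt "-1 -0.133 0.351 -0.042 -0.028 0.024 0.035" --pt "-1 -0.133 0.351 -0.042 -0.028 0.024 0.035" --pt "-1 -0.133 0.351 -0.042 -0.028 0.024 0.035" --pt "-1 -0.133 0.351 -0.042 -0.028 0.024 0.035"

```text
t: 9.72
tcp_pos: [483.2, -173.7, 321.0]
eef_rot: [0.902, 0.067, 0.425, -0.035]
wrist_force: [0.8, 0.6, -1.8]
grip_width: 26.9
grasp_force: 59.7
```

```bash
python3 - <<'E'
from h import *
s=monitor.observe(); print(s["joint_positions"].round(2))
M=placeR(7.8); g=np.array([517.3,-167.7,285.])-54*M[:,2]; goal(g,M)
a,b,w=cam("top"),cam("side"),cam("wrist"); np.save("abw.npy",[a,b,w],allow_pickle=True)
f=lambda c,x0,y0,k=4: cv2.resize(c["img"][y0:y0+96,x0:x0+100,::-1],None,fx=k,fy=k,interpolation=2)
pa=proj(a,[517,-168,150])[0].astype(int);pb=proj(b,[517,-168,180])[0].astype(int);print(pa,pb)
oa=np.maximum(pa-[50,48],0);ob=np.maximum(pb-[50,48],0);print(oa,ob)
cv2.imwrite("pics/p1.png",np.hstack([f(a,*oa),f(b,*ob)]))
E
```

```text
[ 0.78 -0.3  -0.16  2.25 -1.01  0.74 -0.19]
row [-0.0355 -0.0095 -0.0291 -0.0025 -0.0014  0.0009] tcp [ 483.2 -173.7  321. ] rows>= 0.1
[286 196] [274 170]
[236 148] [224 122]
```

View pics/p1.png

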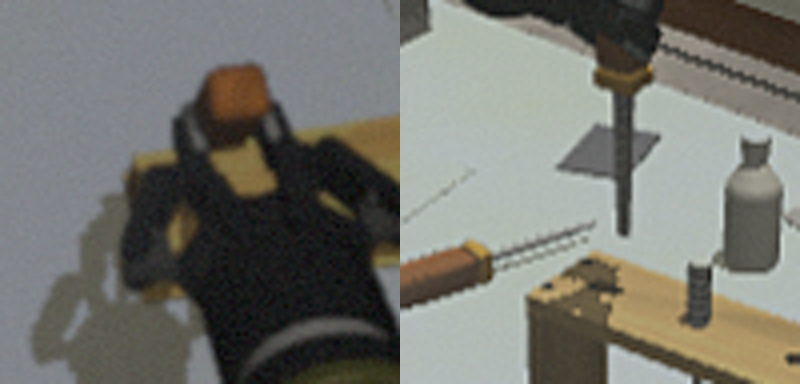

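The side crop shows the file hanging nearly vertical, with the ferrule at crop (623,75) and the tip at (625,235). The top view of the slot is hidden by the gripper. I'll solve the in-hand pose from these points and cross-check the slot and hole in the first side image.

```bash
python3 - <<'E'
from h import *
from scipy.optimize import least_squares
a,b,w=np.load("abw.npy",allow_pickle=True)
s=monitor.observe(); T=R.from_quat(s["eef_rot"]).as_matrix(); t=s["tcp_pos"]
# dark openings in first side image
im=cv2.imread("pics/side0.png"); g=cv2.cvtColor(im,cv2.COLOR_BGR2GRAY)
for n,P in dict(slot=[517.3,-167.7,118],hole=[535.7,-302.6,118]).items():
    u=proj(b,P)[0]; x,y=u.astype(int); reg=g[y-9:y+10,x-12:x+13]; m=(reg<np.median(reg)*.72).astype('uint8')
    k,l,st,ce=cv2.connectedComponentsWithStats(m)
    for i in range(1,k):
        if st[i,4]>8: q=ce[i]+[x-12,y-9]; print(n,u.round(1),st[i],q.round(1),onz(b,[q],118).round(1))
# file outline rows in side image around predicted
tipz=np.array([-np.sin(np.radians(50)),0,0])
R0=T.T@np.c_[[0,0,-1.]]
def file(p,d): # p: x,z shift of grip in tool, d: angle about y of file axis in tool xz-plane
    ax=np.array([-np.sin(p[2]),0,np.cos(p[2])]); gp=np.array([p[0],0,p[1]]); return t+T@(gp+ax*d)
p0=[0,54,np.arctan2(-R0[0,0],R0[2,0])]; print("nominal ang",np.degrees(p0[2]))
u=np.array([[(623-400)/4+224-.4,75/4+122-.4],[(625-400)/4+224-.4,237/4+122-.4]])
sh=lambda p:np.array([file(p,31),file(p,135)])
print("pred",proj(b,sh(p0)),"meas",u)
z=least_squares(lambda p:np.r_[(proj(b,sh(p))-u).ravel(),(p[2]-p0[2])*.1],p0); print(z.x,np.degrees(z.x[2]),z.fun.round(2)); print("grip,shoulder,tip",file(z.x,0),file(z.x,35),file(z.x,135))
save(w,"w2.png")
E
```

```text
slot [274.1 193. ] [ 9  9  9  4 19] [275.2 193.6] [[ 516.9 -171.5  118. ]]
slot [274.1 193. ] [ 0 15  8  4 18] [264.6 200.2] [[ 476.9 -175.4  118. ]]
hole [322.1 210.7] [10  9  6  3 15] [322.7 211.1] [[ 535.4 -304.7  118. ]]
hole [322.1 210.7] [ 0 16  7  3 14] [312.3 218.4] [[ 495.4 -307.7  118. ]]
nominal ang 50.50914963151398
pred [[276.1376196  140.0750772 ]
 [275.79216968 179.74590513]] meas [[279.35 140.35]
 [279.85 180.85]]
[ 3.31235839 70.01897044  0.87718433] 50.258960007470975 [ 0.39  0.67 -0.49 -0.73 -0.  ]
grip,shoulder,tip [ 538.42366377 -165.22290524  278.78767621] [ 538.54285385 -164.9898117   243.78865535] [ 538.88339693 -164.32383015  143.7914529 ]
```

View pics/w2.png

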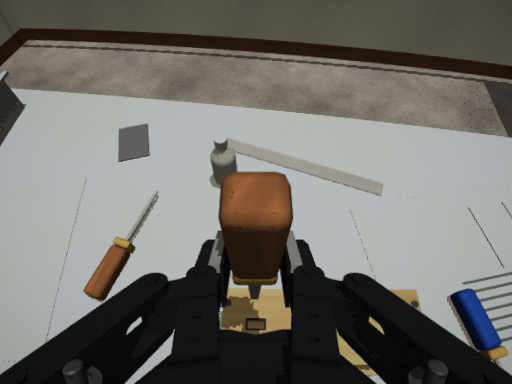

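The wrist view shows the slot mouth at (257,323), with the blade just above it at (255,290) between the fingers.

```bash
python3 - <<'E'
from h import *
a,b,w=np.load("abw.npy",allow_pickle=True)
s=monitor.observe(); T=R.from_quat(s["eef_rot"]).as_matrix(); t=s["tcp_pos"]
print("slot from wrist",onz(w,[[257,323]],118))
x=np.degrees(np.arctan2(T[1,1],T[0,1])); print("tool y az",x)
for q in ([6.8,63.2],[3.3,70]):
    g=t+T@np.array([q[0],0,q[1]]); P=[g+[0,0,-d] for d in(35,85,135)]
    print(g,proj(w,P).round(1).tolist(),proj(b,P).round(1).tolist(),"butt",proj(w,[g+[0,0,55]]),proj(a,[g+[0,0,55]]))
cv2.imwrite("pics/w2z.png",cv2.resize(w["img"][250:350,200:310,::-1],None,fx=6,fy=6,interpolation=2))
E
```

```text
slot from wrist [[ 519.1982513  -168.29044708  118.        ]]
tool y az -81.36604791602582
[ 535.42017693 -165.72213247  285.81560911] [[256.4, 263.7], [256.6, 284.6], [256.7, 298.8]] [[279.0, 140.3], [278.9, 159.6], [278.8, 178.2]] butt [[255.43202005 181.57114346]] [[295.60985955 168.12835558]]
[ 538.40142168 -165.22629804  278.79020321] [[256.3, 262.7], [256.5, 283.1], [256.7, 297.1]] [[279.8, 142.6], [279.6, 161.8], [279.5, 180.3]] butt [[255.42056833 185.5136393 ]] [[294.7943549  167.46890465]]
```

View pics/w2z.png

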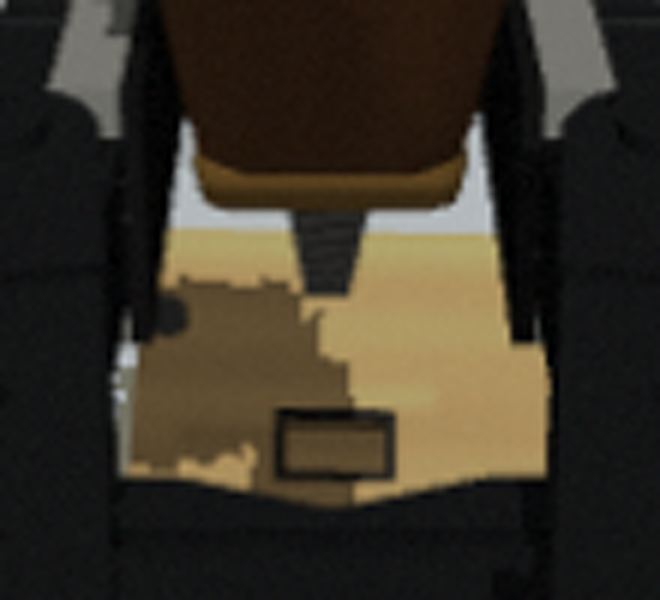

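Blade tip is at about (254.4,299) and slot centre at about (255.7,324), with edges parallel. The tip has to move back about 17 mm and sideways about 3 mm, and come lower.

```bash
python3 - <<'E'
from h import *
s=monitor.observe()
goal(s["tcp_pos"]+[-17,-3,-16],placeR(7.8))
E
```

```text
row [-0.1555  0.0034 -0.021  -0.0024 -0.0014  0.0007] tcp [ 483.  -173.9  320.8] rows>= 0.4
```

Request:
arm_command --pt "-1 -0.08 0.003 -0.01 -0.002 -0.001 0.001" --pt "-1 -0.155 0.003 -0.02 -0.002 -0.001 0.001" --pt "-1 -0.155 0.003 -0.02 -0.002 -0.001 0.001" --pt "-1 -0.155 0.003 -0.02 -0.002 -0.001 0.001"

```text
t: 10.38
tcp_pos: [469.7, -180.6, 302.4]
eef_rot: [0.904, 0.061, 0.422, -0.032]
wrist_force: [0.7, -0.3, -0.8]
grip_width: 26.7
grasp_force: 59.7
```

```bash
cat > look.py <<'E'
from h import *
s=monitor.observe(); print(s["t"],s["joint_positions"].round(2),s["tcp_pos"].round(1),s["wrist_force"].round(1))
w=cam("wrist"); np.save("w.npy",w,allow_pickle=True)
g=cv2.cvtColor(w["img"],cv2.COLOR_RGB2GRAY); hsv=cv2.cvtColor(w["img"],cv2.COLOR_RGB2HSV)
for y in range(284,336,3):
    row=g[y,222:290]; print(y,"".join("#" if v<55 else ("+" if v<80 else ".") for v in row))
E
python3 look.py
```

```text
10.375 [ 0.81 -0.3  -0.16  2.29 -1.04  0.74 -0.13] [ 469.7 -180.6  302.4] [ 0.7 -0.3 -0.8]
284 ######+.......+####################################.........+#######
287 ######.....................###########+.....................+#######
290 #####+.....................+##########.......................#######
293 ######++++++++++++++++++++++#########........................+######
296 #####+.+.........+.........++#######+.........................######
299 #####+++.+++++++++####################........................######
302 #####++++++++++++####+++++++++++++++##........................+#####
305 ####+++++++++++++###++++++++++++++++##.........................####+
308 +++++++++++++++++#####################..............................
311 ++++++++++++++++++++++++++++++++++++++++............................
314 ++++++++++++++++++++++++++++++++++++++++............................
317 ++++++++++++++++++++++++++++++++++++++++............................
320 +++++++++.++++..+......+++.++.+..+..................................
323 .......................+++..++++++++++++............................
326 ....................................................................
329 +.................................................................++
332 #####################++#++++++++++++++++.....+######################
335 ####################################################################
```

```bash
python3 - <<'E'
from h import *
w=np.load("w.npy",allow_pickle=True).item()
print("slot",onz(w,[[249.5,303.5]],118)); 
for z in (125.4,129,132.4): print(z,onz(w,[[254.2,298.5]],z))
s=monitor.observe(); T=R.from_quat(s["eef_rot"]).as_matrix()
for q in ([6.8,0,63.2],[3.3,0,70]): print(s["tcp_pos"]+T@np.array(q)-[0,0,135])
goal(s["tcp_pos"],placeR(7.8))
E
```

```text
slot [[ 518.62470744 -166.62422516  118.        ]]
125.4 [[ 522.36301022 -170.74738611  125.4       ]]
129 [[ 521.63249051 -170.88440439  129.        ]]
132.4 [[ 520.94255523 -171.01381055  132.4       ]]
[ 522.24138048 -173.06522265  132.30239162]
[ 525.18413959 -172.6170833   125.25758219]
row [ 0.      0.      0.     -0.0008 -0.0004 -0.0004] tcp [ 469.9 -180.6  302.6] rows>= 0.0
```

Request:
arm_command --pt "-1 -0.01 -0.03 -0.012 -0.001 0 0" --pt "-1 -0.01 -0.03 -0.012 -0.001 0 0" --pt "-1 -0.03 -0.03 0.005 -0.001 0 0" --pt "-1 -0.05 -0.03 0.022 -0.001 0 0" --pt "-1 -0.05 -0.03 0.022 -0.001 0 0"

```text
t: 11.05
tcp_pos: [468.3, -177.4, 293.4]
eef_rot: [0.904, 0.061, 0.422, -0.03]
wrist_force: [-0.2, -0.3, -0.7]
grip_width: 27.3
grasp_force: 59.7
```

```bash
python3 look.py
```

```text
11.05 [ 0.81 -0.3  -0.17  2.31 -1.06  0.72 -0.12] [ 468.3 -177.4  293.4] [-0.2 -0.3 -0.7]
284 ######+.......+###################################+.........+#######
287 ######.....................###########+.....................+#######
290 ######+++++++++++++++++++++###########.......................#######
293 ######....+................+#########........................+######
296 #####+++++++++++++++#####################.....................######
299 #####+++++++++++++++###++++++++++++++#+##.....................######
302 ####++++++++++++++++##+++++++++++++++++##.....................+#####
305 ####++++++++++++++++#####################......................####+
308 +++++++++++++++++++++++++++++++++++++++++...........................
311 +++++++++++++++++++++++++++++++++++++++++...........................
314 +++++++++++++++++++++++++++++++++++++++++...........................
317 +++++++++++++++++++++++++++++++++++.+++.++..........................
320 #+++++......+++........+++++++++++.+.+++++..........................
323 ++..................................................................
326 +...................................................................
329 .+......................++++++++++++.++.+....................+...+++
332 #####################+.++++++++++++++++++....+######################
335 ####################################################################
```

```bash
python3 - <<'E'
from h import *
goal([466.3,-175.9,290],placeR(7.8))
E
```

```text
row [-0.0253 -0.0117  0.0055 -0.0001 -0.0003 -0.0004] tcp [ 468.3 -177.4  293.4] rows>= 0.1
```

Request:
arm_command --pt "-1 -0.013 -0.012 -0.01 0 0 0" --pt "-1 -0.013 -0.012 -0.01 0 0 0" --pt "-1 -0.027 -0.012 0.004 0 0 0" --pt "-1 -0.027 -0.012 0.004 0 0 0"

```text
t: 11.6
tcp_pos: [467.9, -177.3, 292.6]
eef_rot: [0.903, 0.061, 0.425, -0.029]
wrist_force: [-2.0, -0.0, 9.6]
grip_width: 26.8
grasp_force: 60.7
```

```bash
python3 look.py
```

```text
11.6 [ 0.81 -0.3  -0.17  2.31 -1.07  0.71 -0.1 ] [ 467.9 -177.3  292.6] [-2.  -0.   9.6]
284 ######+.......+#####################################........+#######
287 ######.....................###########+.....................+#######
290 ######++..++++++++++++++...###########.......................#######
293 ######........+............+#########........................+######
296 #####+++++++.+++++++#####################.....................######
299 #####+++++++++++++++#####################.....................######
302 ####++++++++++++++++##+++++++++++++++++##.....................+#####
305 ####+++++++++++++++###+++++++++++++++++##......................####+
308 +++++++++++++++++++++++++++++++++++++++++...........................
311 +++++++++++++++++++++++++++++++++++++++++...........................
314 ++++++++++++++++++++++++++++++++++++++++............................
317 ++++++++++.+.++.+.++++++++++++..+.++.++.++..........................
320 +++++++++++++++.........++++++...+++++.+.+..........................
323 ++......................................+...........................
326 ++..................................................................
329 +.......................+.+++++++.++..+++........................+++
332 #####################++#++++++++++++++++.....+######################
335 ####################################################################
```

```bash
python3 - <<'E'
from h import *
goal([465,-175.7,297],placeR(7.8))
E
```

```text
row [ 0.011  -0.0136 -0.0322  0.0001 -0.001  -0.0003] tcp [ 467.9 -177.4  292.6] rows>= 0.1
```

Request:
arm_command --pt "-1 0.025 0 -0.02 0 0 0" --pt "-1 0.012 -0.014 -0.032 0 -0.001 0" --pt "-1 0.012 -0.014 -0.032 0 -0.001 0" --pt "-1 0.012 -0.014 -0.032 0 -0.001 0"

```text
t: 12.15
tcp_pos: [466.5, -177.1, 291.8]
eef_rot: [0.905, 0.061, 0.419, -0.031]
wrist_force: [-0.0, 0.2, -1.3]
grip_width: 27.1
grasp_force: 59.7
```

```bash
python3 look.py | head -12; python3 - <<'E'
from h import *
goal([465,-175.7,294],placeR(7.8))
E
```

```text
12.15 [ 0.81 -0.3  -0.17  2.31 -1.05  0.72 -0.12] [ 466.5 -177.1  291.8] [-0.   0.2 -1.3]
284 ######+.......+####################################.........+#######
287 ######........++++.........###########+.....................+#######
290 ######+++..+.+..+++..++++++###########.......................#######
293 ######+++++++++++++++#####################...................+######
296 #####++++++++++++++++##+++++#########++++#+...................######
299 #####++++++++++++++++###+++++++++###+++++#+...................######
302 ####+++++++++++++++++#####################+....................#####
305 ####++++++++++++++++++++++++++++++++++++.......................####+
308 ++++++++++++++++++++++++++++++++++++++++++..........................
311 +++++++++++++++++++++++++++++++++++++++++...........................
314 ++++++++++.++++++++..++.++++.+++++++++.++.+.........................
row [ 0.0048 -0.0112 -0.0159 -0.0007  0.0009 -0.0004] tcp [ 466.6 -177.2  291.9] rows>= 0.0
```

The slot at (253.5,297.5) now lines up with the tip at (254,298.5), so I'll lower gently while watching the force.

Request:
arm_command --pt "-1 -0.02 -0.002 0.017 0 0 0" --pt "-1 -0.04 -0.002 0.034 0 0 0" --pt "-1 -0.06 -0.002 0.051 0 0 0" --pt "-1 -0.06 -0.002 0.051 0 0 0"

```text
t: 12.7
tcp_pos: [466.6, -176.8, 280.0]
eef_rot: [0.905, 0.061, 0.419, -0.031]
wrist_force: [0.5, 0.1, -1.1]
grip_width: 26.7
grasp_force: 59.7
```

```bash
python3 look.py | head -12; python3 - <<'E'
from h import *
goal([465.5,-175.7,270],placeR(7.8))
E
```

```text
12.7 [ 0.8  -0.29 -0.16  2.32 -1.07  0.7  -0.09] [ 466.6 -176.8  280. ] [ 0.5  0.1 -1.1]
284 ######+..+++++#####################################.........+#######
287 #######..+++.+.......++++.+###########+.....................+#######
290 ######+++++++++++++++######################..................#######
293 ######+++++++++++++++###+++###########+++##..................+######
296 #####++++++++++++++++##+++++#########++++##...................######
299 #####++++++++++++++++######################...................######
302 ####+++++++++++++++++++++++++++++++++++++++...................+#####
305 ####+++++++++++++++++++++++++++++++++++++++....................####+
308 ++++++++++++++++++++++++++++++++++++++++++++........................
311 ++++++++++++++++++++++++++++++++++++.++.++++........................
314 #++++++++++++++++++++++.++++++++++++++++++++........................
row [-0.0574 -0.0088  0.0397 -0.0007  0.0008 -0.0004] tcp [ 466.7 -176.9  280.4] rows>= 0.2
```

Request:
arm_command --pt "-1 -0.03 0 0.025 -0.001 0.001 0" --pt "-1 -0.06 0 0.05 -0.001 0.001 0" --pt "-1 -0.09 0 0.076 -0.001 0.001 0" --pt "-1 -0.12 0 0.1 -0.001 0.001 0" --pt "-1 -0.12 0 0.1 -0.001 0.001 0"

```text
t: 13.38
tcp_pos: [466.3, -176.7, 256.4]
eef_rot: [0.904, 0.06, 0.422, -0.029]
wrist_force: [-0.4, -0.3, -1.2]
grip_width: 26.8
grasp_force: 59.8
```

Request:
arm_command --pt "-1 -0.03 0 0.025 0 0 0" --pt "-1 -0.06 0 0.05 0 0 0" --pt "-1 -0.09 0 0.076 0 0 0" --pt "-1 -0.09 0 0.076 0 0 0"

```text
t: 13.88
tcp_pos: [466.4, -176.7, 238.7]
eef_rot: [0.904, 0.06, 0.422, -0.029]
wrist_force: [0.4, 0.0, -1.3]
grip_width: 26.6
grasp_force: 59.8
```

```bash
python3 look.py | head -12; python3 - <<'E'
from h import *
goal([466.5,-176.5,230],placeR(7.8))
b=cam("side"); save(b,"s2.png",(224,122,344,222),6)
E
```

```text
13.875 [ 0.77 -0.23 -0.14  2.38 -1.19  0.63  0.07] [ 466.4 -176.7  238.7] [ 0.4  0.  -1.3]
284 #######++++++######################################+........########
287 #######+++++++++++###++++++############++###++++++++........+#######
290 ######++++++++++++##########################++++++++.........#######
293 ######+++++++++++++++++++++++++++++++++++++++++++++..........+######
296 #####+++++++++++++++++++++++++++++++++++++++++++++++++........######
299 #####++++++++++++++++++++++++++++++++++++++++++++++++.........######
302 ####+++++++++++++++++++++++++++++++++++++++++++++++++.........+#####
305 ####++++++++++++++++++++++......+++++++++++++++++++++..........####+
308 ++++.........+++++++............+++++++.+++++++++.+++...............
311 ....................................................................
314 ..................................+.....+.+.........................
row [-0.0469 -0.0019  0.0393  0.0003 -0.0002 -0.0004] tcp [ 466.5 -176.8  239.2] rows>= 0.1
```

View pics/s2.png

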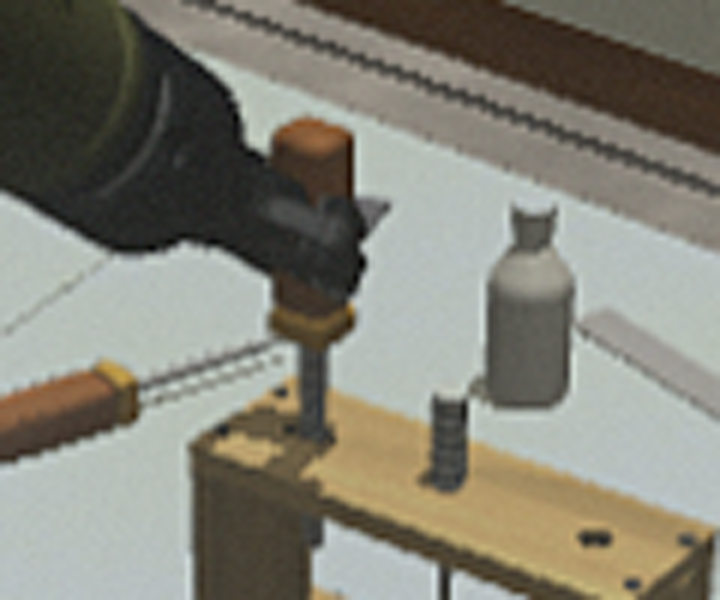

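The side view shows the blade halfway through the slot with no side force, so I'll keep lowering.

Request:
arm_command --pt "-1 -0.03 0 0.025 0 0 0" --pt "-1 -0.06 0 0.05 0 0 0" --pt "-1 -0.09 0 0.076 0 0 0" --pt "-1 -0.12 0 0.1 0 0 0" --pt "-1 -0.15 0 0.126 0 0 0" --pt "-1 -0.15 0 0.126 0 0 0"

```text
t: 14.72
tcp_pos: [466.5, -176.7, 209.4]
eef_rot: [0.904, 0.06, 0.422, -0.029]
wrist_force: [0.0, -0.5, -0.4]
grip_width: 27.0
grasp_force: 59.8
```

Request:
arm_command --pt "-1 -0.02 0 0.017 0 0 0" --pt "-1 -0.035 0 0.03 0 0 0" --pt "-1 -0.035 0 0.03 0 0 0"

```text
t: 15.1
tcp_pos: [466.7, -176.8, 203.0]
eef_rot: [0.904, 0.06, 0.422, -0.028]
wrist_force: [-1.1, -1.2, -1.3]
grip_width: 26.9
grasp_force: 59.8
```

```bash
python3 - <<'E'
from h import *
s=monitor.observe(); print(s["joint_positions"].round(2),s["ft_torque"]); goal([466.4,-176.7,194],placeR(7.8))
E
```

```text
[ 0.75 -0.16 -0.13  2.41 -1.32  0.59  0.23] [-0.13391314  0.98205608  0.06658451]
row [-0.0468 -0.001   0.0371  0.0004 -0.0002 -0.0004] tcp [ 466.7 -176.8  203. ] rows>= 0.1
```

Request:
arm_command --pt "-1 -0.01 0 0.009 0 0 0" --pt "-1 -0.02 0 0.017 0 0 0" --pt "-1 -0.03 0 0.025 0 0 0" --pt "-1 -0.036 0 0.03 0 0 0" --pt "-1 -0.036 0 0.03 0 0 0"

```text
t: 15.72
tcp_pos: [466.7, -176.9, 196.1]
eef_rot: [0.904, 0.06, 0.422, -0.028]
wrist_force: [-0.8, 0.9, -0.9]
grip_width: 27.3
grasp_force: 59.8
```

Request:
arm_command --pt "-1 -0.005 0 0.004 0 0 0" --pt "-1 -0.01 0 0.009 0 0 0" --pt "-1 -0.01 0 0.009 0 0 0"

```text
t: 16.1
tcp_pos: [466.8, -176.8, 194.1]
eef_rot: [0.904, 0.06, 0.422, -0.028]
wrist_force: [0.0, 0.6, -1.3]
grip_width: 26.8
grasp_force: 59.8
```

Request:
arm_command --pt "-1 -0.005 0 0.004 0 0 0" --pt "-1 -0.008 0 0.006 0 0 0" --pt "-1 -0.008 0 0.006 0 0 0"

```text
t: 16.48
tcp_pos: [467.1, -177.0, 193.5]
eef_rot: [0.904, 0.06, 0.423, -0.028]
wrist_force: [-2.9, 0.8, 4.4]
grip_width: 27.1
grasp_force: 60.4
```

Request:
arm_command --pt "-1 -0.005 0 0.004 0 0 0" --pt "-1 -0.005 0 0.004 0 0 0"

```text
t: 16.73
tcp_pos: [467.4, -177.0, 193.3]
eef_rot: [0.903, 0.06, 0.424, -0.028]
wrist_force: [-6.6, 1.2, 9.5]
grip_width: 26.9
grasp_force: 61.3
```

Request:
arm_command --pt "-1 -0.005 0 0.004 0 0 0" --pt "-1 -0.005 0 0.004 0 0 0"

```text
t: 16.98
tcp_pos: [467.7, -177.1, 193.2]
eef_rot: [0.903, 0.06, 0.424, -0.028]
wrist_force: [-9.6, 2.9, 14.7]
grip_width: 26.9
grasp_force: 62.1
```

Contact came at the expected height, so the file is home. I'll ease off the pressure and release.

Request:
arm_command --pt "-1 0.01 0 -0.008 0 0 0" --pt "-1 0.01 0 -0.008 0 0 0" --pt "0.1 0.01 0 -0.008 0 0 0" --pt "0.1 0.01 0 -0.008 0 0 0" --pt "0.1 0.01 0 -0.008 0 0 0" --pt "0.1 0.01 0 -0.008 0 0 0" --pt "0.1 0.01 0 -0.008 0 0 0"

```text
t: 17.85
tcp_pos: [466.7, -176.9, 192.6]
eef_rot: [0.904, 0.06, 0.422, -0.028]
wrist_force: [-0.7, 0.5, 0.8]
grip_width: 46.9
grasp_force: 0.0
```

Request:
arm_command --pt "0.1 0 0 -0.1 0 0 0" --pt "0.1 0 0 -0.4 0 0 0" --pt "0.1 0 0 -0.6 0 0 0" --pt "0.1 0 0 -0.6 0 0 0" --pt "0.1 0 0 -0.6 0 0 0"

```text
t: 18.48
tcp_pos: [406.9, -196.6, 241.8]
eef_rot: [0.903, 0.062, 0.423, -0.033]
wrist_force: [-0.5, 0.7, 0.1]
grip_width: 46.9
grasp_force: 0.0
```

```bash
python3 - <<'E'
from h import *
s=monitor.observe(); print(s["t"],s["grip_width"],s["joint_positions"].round(2))
b=cam("side");w=cam("wrist");a=cam("top"); 
f=lambda c,x,y:cv2.resize(c["img"][y:y+120,x:x+130,::-1],None,fx=3,fy=3,interpolation=2)
cv2.imwrite("pics/s3.png",np.hstack([f(b,224,110),cv2.resize(w["img"][120:360,130:390,::-1],(390,360))]))
E
```

```text
18.475 46.87486770499894 [ 0.99 -0.3  -0.18  2.42 -1.17  0.81  0.15]
```

View pics/s3.png

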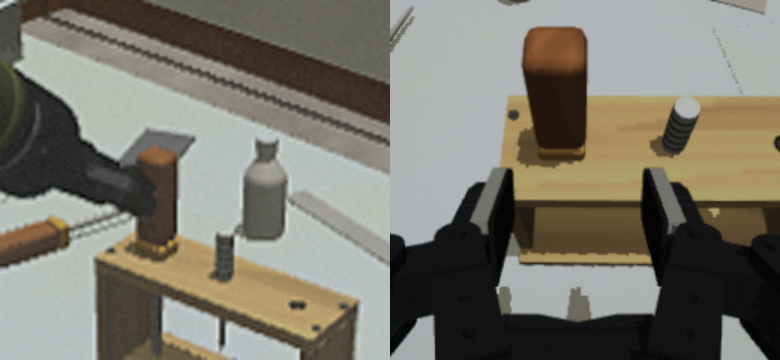

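All ten pictures are used, and the flat file stands home and upright with the scriber untouched. From here I measure numerically only. Next is the round file.

```bash
python3 - <<'E'
from h import *
a=np.radians(15); goal([460,-80,320],Rot([0,0,-1],[np.cos(a),np.sin(a),0]))
E
```

```text
row [ 0.6902 -0.7173  0.0213  0.1161 -0.1048 -0.2502] tcp [ 407.3 -195.7  241.7] rows>= 9.9
```

Request:
arm_command --pt "0.1 0.69 -0.72 0.021 0.116 -0.105 -0.25" --pt "0.1 0.69 -0.72 0.021 0.116 -0.105 -0.25" --pt "0.1 0.69 -0.72 0.021 0.116 -0.105 -0.25" --pt "0.1 0.69 -0.72 0.021 0.116 -0.105 -0.25" --pt "0.1 0.69 -0.72 0.021 0.116 -0.105 -0.25" --pt "0.1 0.69 -0.72 0.021 0.116 -0.105 -0.25" --pt "0.1 0.69 -0.72 0.021 0.116 -0.105 -0.25" --pt "0.1 0.69 -0.72 0.021 0.116 -0.105 -0.25" --pt "0.1 0.69 -0.72 0.021 0.116 -0.105 -0.25" --pt "0.1 0.69 -0.72 0.021 0.116 -0.105 -0.25" --pt "0.1 0.69 -0.72 0.021 0.116 -0.105 -0.25" --pt "0.1 0.69 -0.72 0.021 0.116 -0.105 -0.25"

```text
t: 20.12
tcp_pos: [459.6, -80.6, 320.0]
eef_rot: [0.611, 0.792, 0.0, 0.0]
wrist_force: [-0.1, -0.5, -0.5]
grip_width: 47.1
grasp_force: 0.0
```

```bash
python3 - <<'E'
from h import *
print(monitor.observe()["joint_positions"].round(2)); goal([580,59,262],pickR(-10,0))
E
```

```text
[ 0.44 -0.07 -0.31  1.85 -0.02  1.36  0.4 ]
row [ 6.9640e-01  1.0122e+00  3.8760e-01  1.0000e-04 -0.0000e+00 -1.8140e-01] tcp [459.6 -80.6 320. ] rows>= 6.1
```

Request:
arm_command --pt "1 0.7 1 0.38 0 0 -0.181" --pt "1 0.7 1 0.38 0 0 -0.181" --pt "1 0.7 1 0.38 0 0 -0.181" --pt "1 0.7 1 0.38 0 0 -0.181" --pt "1 0.7 1 0.38 0 0 -0.181" --pt "1 0.7 1 0.38 0 0 -0.181" --pt "1 0.7 1 0.38 0 0 -0.181" --pt "1 0.7 1 0.38 0 0 -0.181" --pt "1 0.7 1 0.38 0 0 -0.181"

```text
t: 21.25
tcp_pos: [578.0, 58.6, 263.3]
eef_rot: [0.089, 0.996, -0.0, 0.0]
wrist_force: [-0.4, 0.2, 0.0]
grip_width: 85.2
grasp_force: 0.0
```

```bash
python3 - <<'E'
from h import *
s=monitor.observe(); print(s["tcp_pos"],s["joint_positions"].round(2))
c=cam("wrist"); hsv=cv2.cvtColor(c["img"],cv2.COLOR_RGB2HSV)
g=np.array([580.3,58.7,26]); print("pred grip/shoulder/tip px",proj(c,[[580.3,58.7,26],[614.8,52.7,26],[712,35.5,13]]).round(1).tolist())
m=cv2.inRange(hsv,(2,110,30),(17,255,255)); n,l,st,ce=cv2.connectedComponentsWithStats(m)
for i in range(1,n):
    if st[i,4]>400:
        cn=cv2.findContours((l==i).astype('uint8'),0,1)[0][0]; print(st[i],ce[i].round(1),cv2.minAreaRect(cn))
m=cv2.inRange(hsv,(18,120,40),(32,255,255)); n,l,st,ce=cv2.connectedComponentsWithStats(m)
for i in range(1,n):
    if st[i,4]>60: print("brass",st[i],ce[i].round(1),onz(c,[ce[i]],24).round(1))
cv2.imwrite("pics/w3.png",c["img"][:,:,::-1])
gr=cv2.cvtColor(c["img"],cv2.COLOR_RGB2GRAY); u,v=proj(c,[712,35.5,13])[0].astype(int)
for y in range(216,v+12,7): print(y,gr[y,u-22:u+23:1].tolist())
E
```

```text
[577.95486156  58.55890525 263.32857187] [ 0.31  0.24 -0.53  1.67  0.13  1.27  1.15]
pred grip/shoulder/tip px [[254.8, 175.0], [255.0, 204.6], [255.3, 272.2]]
[ 244  126   25   72 1646] [256.3 160.6] ((256.0, 161.5), (71.0, 24.0), 90.0)
brass [202   0  18  14 196] [210.8   5.7] [[407.2  47.1  24. ]]
brass [  0 153  10  26  77] [  2.2 164.4] [[ 515.1 -226.9   24. ]]
brass [ 44 185  27  14  79] [ 57.9 191.8] [[ 559.1 -171.6   24. ]]
brass [  0 190  25  16 134] [ 12.  198.5] [[ 556.5 -233.    24. ]]
brass [245 196  23  10 215] [255.9 200.6] [[611.   54.5  24. ]]
216 [157, 158, 156, 155, 156, 158, 155, 157, 157, 156, 157, 156, 156, 157, 156, 156, 157, 156, 157, 157, 110, 100, 128, 131, 121, 92, 86, 140, 157, 157, 158, 156, 155, 157, 155, 158, 157, 158, 155, 156, 158, 156, 157, 157, 157]
223 [155, 157, 156, 157, 155, 156, 154, 156, 158, 156, 156, 155, 157, 155, 156, 157, 155, 156, 156, 157, 111, 103, 127, 132, 120, 90, 112, 148, 155, 158, 157, 158, 158, 157, 157, 157, 157, 158, 157, 156, 157, 156, 157, 158, 157]
230 [156, 157, 156, 157, 156, 155, 155, 157, 156, 156, 157, 155, 156, 155, 1
[... 1056 characters left out ...]
6, 156, 155]
265 [158, 156, 156, 155, 156, 156, 156, 155, 156, 154, 154, 155, 155, 156, 155, 156, 154, 157, 155, 156, 155, 115, 116, 124, 91, 100, 142, 157, 157, 156, 155, 156, 157, 157, 156, 156, 156, 157, 156, 157, 156, 156, 155, 157, 156]
272 [157, 155, 157, 156, 155, 157, 156, 158, 155, 157, 156, 156, 156, 156, 155, 156, 155, 155, 156, 156, 155, 127, 121, 118, 98, 137, 157, 156, 157, 155, 156, 155, 156, 156, 157, 157, 157, 156, 157, 157, 155, 156, 156, 156, 155]
279 [156, 155, 155, 156, 155, 155, 156, 156, 156, 156, 156, 158, 154, 156, 156, 155, 157, 157, 157, 155, 156, 157, 156, 155, 156, 156, 155, 155, 156, 156, 157, 155, 156, 156, 156, 154, 156, 155, 156, 156, 155, 154, 157, 156, 155]
```

The blade is uniformly about 6 px wide, so this is the round file, and the tool is aligned with it.

```bash
python3 - <<'E'
from h import *
M=pickR(-10,40); g=np.array([580.3,59.7,25]); goal(g-154*M[:,2],M)
E
```

```text
row [ 6.461e-01  8.300e-03  8.020e-01 -3.000e-04 -1.110e-01 -4.000e-04] tcp [578.   58.7 263.3] rows>= 3.7
```

Request:
arm_command --pt "1 0.646 0.008 0.802 0 -0.111 0" --pt "1 0.646 0.008 0.802 0 -0.111 0" --pt "1 0.646 0.008 0.802 0 -0.111 0" --pt "1 0.646 0.008 0.802 0 -0.111 0" --pt "1 0.646 0.008 0.802 0 -0.111 0" --pt "1 0.646 0.008 0.802 0 -0.111 0" --pt "1 0.646 0.008 0.802 0 -0.111 0"

```text
t: 22.18
tcp_pos: [483.6, 76.6, 143.7]
eef_rot: [0.083, 0.936, -0.03, 0.34]
wrist_force: [0.2, 0.6, 0.1]
grip_width: 85.3
grasp_force: 0.0
```

```bash
python3 - <<'E'
from h import *
M=pickR(-10,40); g=np.array([580.3,59.7,25.5]); goal(g-54*M[:,2],M)
E
```

```text
row [ 4.800e-03  2.100e-03  6.645e-01 -3.000e-04 -1.000e-04 -3.000e-04] tcp [483.6  76.6 143.7] rows>= 1.6
```

Request:
arm_command --pt "1 0.005 0.002 0.35 0 0 0" --pt "1 0.005 0.002 0.5 0 0 0" --pt "1 0.005 0.002 0.6 0 0 0" --pt "1 0.005 0.002 0.664 0 0 0" --pt "1 0.005 0.002 0.664 0 0 0" --pt "1 0.005 0.002 0.664 0 0 0"

```text
t: 22.92
tcp_pos: [545.8, 65.9, 66.6]
eef_rot: [0.083, 0.936, -0.031, 0.341]
wrist_force: [-0.5, 0.9, 0.3]
grip_width: 85.5
grasp_force: 0.0
```

Request:
arm_command --pt "-1 0 0 0 0 0 0" --pt "-1 0 0 0 0 0 0" --pt "-1 0 0 0 0 0 0" --pt "-1 0 0 0 0 0 0" --pt "-1 0 0 0 0 0 0" --pt "-1 0 0 0 0 0 0" --pt "-1 0 0 0 0 0 0" --pt "-1 0 0 0 0 0 0" --force 60

```text
t: 23.92
tcp_pos: [545.4, 66.0, 66.6]
eef_rot: [0.082, 0.936, -0.031, 0.341]
wrist_force: [-4.8, -1.1, 6.1]
grip_width: 26.8
grasp_force: 59.6
```

Request:
arm_command --pt "-1 -0.1 0 -0.12 0 0 0" --pt "-1 -0.4 0 -0.48 0 0 0" --pt "-1 -0.64 0 -0.77 0 0 0" --pt "-1 -0.64 0 -0.77 0 0 0" --pt "-1 -0.64 0 -0.77 0 0 0" --pt "-1 -0.64 0 -0.77 0 0 0"

```text
t: 24.68
tcp_pos: [545.7, 66.6, 219.0]
eef_rot: [0.082, 0.935, -0.03, 0.343]
wrist_force: [0.3, -0.6, -0.7]
grip_width: 26.7
grasp_force: 59.3
```

```bash
python3 - <<'E'
from h import *
s=monitor.observe(); print(s["joint_positions"].round(2))
a=np.radians(-5); goal([480,-40,370],Rot([0,0,-1],[np.cos(a),np.sin(a),0]))
E
```

```text
[ 0.54 -0.14 -0.82  2.24  0.53  0.41  0.67]
row [-0.4165 -0.777  -0.9662  0.0825  0.0903  0.2254] tcp [545.7  66.6 219. ] rows>= 8.6
```

```bash
python3 - <<'E'
from h import *
a=np.radians(-5); goal([490,0,380],Rot([0,0,-1],[np.cos(a),np.sin(a),0]))
E
```

```text
row [-0.4741 -0.5028 -1.0049  0.0825  0.0903  0.2254] tcp [545.7  66.6 219. ] rows>= 8.6
```

Request:
arm_command --pt "-1 -0.474 -0.503 -1 0.082 0.09 0.225" --pt "-1 -0.474 -0.503 -1 0.082 0.09 0.225" --pt "-1 -0.474 -0.503 -1 0.082 0.09 0.225" --pt "-1 -0.474 -0.503 -1 0.082 0.09 0.225" --pt "-1 -0.474 -0.503 -1 0.082 0.09 0.225" --pt "-1 -0.474 -0.503 -1 0.082 0.09 0.225" --pt "-1 -0.474 -0.503 -1 0.082 0.09 0.225" --pt "-1 -0.474 -0.503 -1 0.082 0.09 0.225" --pt "-1 -0.474 -0.503 -1 0.082 0.09 0.225" --pt "-1 -0.474 -0.503 -1 0.082 0.09 0.225" --pt "-1 -0.474 -0.503 -1 0.082 0.09 0.225"

```text
t: 26.05
tcp_pos: [490.0, -0.7, 375.9]
eef_rot: [0.735, 0.678, -0.002, -0.001]
wrist_force: [-0.1, 0.4, -0.6]
grip_width: 26.9
grasp_force: 59.5
```

```bash
python3 - <<'E'
from h import *
s=monitor.observe(); print(s["joint_positions"].round(2))
a=np.radians(-35); goal([470,-150,400],Rot([0,0,-1],[np.cos(a),np.sin(a),0]))
E
```

```text
[ 0.39 -0.03 -0.43  1.7  -0.01  1.47 -0.12]
row [-1.0034e+00 -5.1700e-02 -1.5870e-01 -4.0000e-04  4.0000e-04  8.4200e-02] tcp [490.   -0.7 375.9] rows>= 2.8
```

Request:
arm_command --pt "-1 -0.4 -0.05 -0.19 0 0 0" --pt "-1 -0.8 -0.05 -0.19 0 0 0.04" --pt "-1 -1 -0.05 -0.19 0 0 0.084" --pt "-1 -1 -0.05 -0.19 0 0 0.084" --pt "-1 -1 -0.05 -0.19 0 0 0.084" --pt "-1 -1 -0.05 -0.19 0 0 0.084"

```text
t: 26.8
tcp_pos: [470.3, -148.6, 405.6]
eef_rot: [0.886, 0.463, -0.001, -0.0]
wrist_force: [0.0, 0.4, -0.7]
grip_width: 26.7
grasp_force: 59.6
```

```bash
python3 - <<'E'
from h import *
s=monitor.observe(); print(s["joint_positions"].round(2))
a=np.radians(-35); goal([485,-290,400],Rot([0,0,-1],[np.cos(a),np.sin(a),0]))
E
```

```text
[ 0.55 -0.03 -0.28  1.65 -0.01  1.52 -0.35]
row [-7.185e-01  6.184e-01  3.800e-02 -1.000e-04  3.000e-04  6.000e-04] tcp [ 470.3 -148.6  405.6] rows>= 2.3
```

Request:
arm_command --pt "-1 -0.718 0.618 0.038 0 0 0" --pt "-1 -0.718 0.618 0.038 0 0 0" --pt "-1 -0.718 0.618 0.038 0 0 0" --pt "-1 -0.718 0.618 0.038 0 0 0"

```text
t: 27.3
tcp_pos: [484.3, -291.1, 399.2]
eef_rot: [0.887, 0.461, -0.001, -0.001]
wrist_force: [-0.7, 0.8, -0.0]
grip_width: 26.8
grasp_force: 59.7
```

```bash
python3 - <<'E'
from h import *
s=monitor.observe(); print(s["joint_positions"].round(2)); t=s["tcp_pos"]
T=R.from_quat([0.082,0.936,-0.031,0.341]).as_matrix() # in-hand from the pick
q=T.T@(np.array([580.3,59.7,13])-[545.4,66,66.6]); print("grip in tool",q.round(1))
q=np.array([q[0]-1,0,q[2]+1]); np.save("q.npy",q)
for th in (0,-10):
    M=placeR(th); g=np.array([535.7,-303,290.])-M@q; print(th,g); goal(g+[-12,0,30],M)
E
```

```text
[ 0.65  0.12 -0.17  1.51  0.02  1.52 -0.13]
grip in tool [ 7.3  0.  63.8]
0 [ 481.94840473 -303.          326.83003044]
row [-0.1195 -0.0322  0.2827 -0.0668  0.1281  0.1424] tcp [ 484.3 -291.1  399.2] rows>= 6.8
-10 [ 482.76501224 -293.66613343  326.83003044]
row [-0.0655 -0.0634  0.2827 -0.0788  0.1237  0.1683] tcp [ 484.3 -291.1  399.2] rows>= 7.5
```

Request:
arm_command --pt "-1 -0.12 -0.032 0.05 -0.067 0.128 0.142" --pt "-1 -0.12 -0.032 0.05 -0.067 0.128 0.142" --pt "-1 -0.12 -0.032 0.05 -0.067 0.128 0.142" --pt "-1 -0.12 -0.032 0.1 -0.067 0.128 0.142" --pt "-1 -0.12 -0.032 0.15 -0.067 0.128 0.142" --pt "-1 -0.12 -0.032 0.2 -0.067 0.128 0.142" --pt "-1 -0.12 -0.032 0.282 -0.067 0.128 0.142" --pt "-1 -0.12 -0.032 0.282 -0.067 0.128 0.142" --pt "-1 -0.12 -0.032 0.282 -0.067 0.128 0.142"

```text
t: 28.42
tcp_pos: [471.2, -301.5, 359.2]
eef_rot: [0.906, 0.004, 0.423, 0.001]
wrist_force: [0.3, 0.2, 0.1]
grip_width: 26.7
grasp_force: 59.6
```

```bash
cat > look2.py <<'E'
from h import *
import sys
s=monitor.observe(); print(s["t"],s["joint_positions"].round(2),s["tcp_pos"].round(1),s["wrist_force"].round(1))
w=cam("wrist"); np.save("w.npy",w,allow_pickle=True); g=cv2.cvtColor(w["img"],cv2.COLOR_RGB2GRAY)
q=np.load("q.npy"); T=R.from_quat(s["eef_rot"]).as_matrix(); tip=s["tcp_pos"]+T@q-[0,0,139.5]; print("tip kin",tip.round(1),"px",proj(w,tip).round(1),"hole px",proj(w,[535.7,-303,118]).round(1), "tip90",proj(w,tip+[0,0,90]).round(1))
goal(s["tcp_pos"],placeR(0))
for y in range(270,344,int(sys.argv[1])):
    print(y,"".join("#" if v<45 else ("+" if v<85 else ".") for v in g[y,222:292]))
E
python3 look2.py 3
```

```text
28.425 [ 0.82 -0.2  -0.    2.1  -0.9   0.79 -0.24] [ 471.2 -301.5  359.2] [0.3 0.2 0.1]
tip kin [ 525.  -301.4  182.9] px [[254.9 297.6]] hole px [[256.1 300.1]] tip90 [[255.4 269. ]]
row [-0.0024 -0.0041  0.0009 -0.     -0.0003  0.0013] tcp [ 471.3 -302.1  359.6] rows>= 0.0
270 ########...#############################################..+#########+.
273 ########...+############################################..+###########
276 #######+...++++++++#############################++++++++..+###########
279 #######....+#+++++++++++++++++++++++++++++++++++++++++#+++.+##########
282 #######.......++++++#++++#############++++++++++++++++++....##########
285 ######.......................+#######.......................+#########
288 ######.......................+######+........................#########
291 #####+........................+#####.........................#########
294 #####..........................####+.........................+########
297 ####+........................#########........................########
300 ####........................#++++++++#+.......................+#######
[... 350 characters left out ...]
.............++++++.....+
318 ...+++++++++++++++++++++++...........................................+
321 +++++++++++++++++++++++++++++........................................#
324 +++++++++++++++++++++++++++++........................................#
327 ++++++++++++++++++++++++.+...........................................#
330 ############++++++.....................................++#############
333 ##########################+++++..++++#################################
336 ######################################################################
339 ######################################################################
342 ######################################################################
```

Request:
arm_command --pt "-1 0.038 0.008 0.046 0 0 0" --pt "-1 -0.06 0.008 0.13 0 0 0.001" --pt "-1 -0.16 0.008 0.21 0 0 0.001" --pt "-1 -0.216 0.008 0.26 0 0 0.001" --pt "-1 -0.216 0.008 0.26 0 0 0.001" --pt "-1 -0.216 0.008 0.26 0 0 0.001"

```text
t: 29.22
tcp_pos: [479.6, -304.5, 308.7]
eef_rot: [0.906, -0.001, 0.424, 0.0]
wrist_force: [-0.4, 0.2, 0.1]
grip_width: 26.8
grasp_force: 59.6
```

```bash
sed -i 's/range(270,344/range(282,325/' look2.py; python3 look2.py 2
```

```text
29.225 [ 0.79 -0.14  0.    2.15 -1.    0.71 -0.12] [ 479.6 -304.5  308.7] [-0.4  0.2  0.1]
tip kin [ 533.4 -304.6  132.5] px [[255.9 297.7]] hole px [[254.2 298.5]] tip90 [[255.9 269.1]]
row [-0.0003 -0.0003  0.0009  0.0002 -0.0003 -0.0003] tcp [ 479.5 -304.6  308.8] rows>= 0.0
282 #######.......+++##++++####+###########++++#+##+##+++.......##########
284 ######+......................+#######.......................##########
286 ######.......................+#######.......................+#########
288 ######.......................+######+........................#########
290 #####+........................######.........................#########
292 #####.......................++#####+.........................+########
294 #####.....++++++++++++++++##########+........................+########
296 #####++++++++++++++++++++###++++#####+........................########
298 #####++++++++++++++++++++##+++++##++##........................########
300 ####+++++++++++++++++++++##+++++++++#+........................+#######
302 ####++++++++++++++++++++++##++++++##+.........................+#######
304 ####++++++++++++++++++++++++#####+.............................####+##
306 ###++++++++++++++++++++++++++++++..............................####+##
308 +++++++++++++++++++++++++++++++++...................................+#
310 +++++++++++++++++++++++++++++++++++++................................#
312 +++++++++++++++++++++++++++++++++++++.........................++++...+
314 +++++++++++++++.+++++...+..++++++++++.......................+++++++..+
316 ++++.+++++.++.+++++++++++++++++++++++++.....................+++++++..+
318 ..+++++++++++++++++++++++++++++++++++++.......................++++...+
320 +++++++++++++++++++++++++++++++++++++++..............................#
322 +++++++++++++++++++++++++++++++++++++++..............................#
324 ++++++++++++++++++....+++++++++++++++++..............................#
```

```bash
python3 - <<'E'
from h import *
w=np.load("w.npy",allow_pickle=True).item()
print(onz(w,[[253.2,299]],118))
for z in (128,132): print(onz(w,[[254.3,298]],z))
E
```

```text
[[ 535.24501781 -301.9739116   118.        ]]
[[ 534.13003643 -303.10640592  128.        ]]
[[ 533.30094211 -303.12222974  132.        ]]
```

Request:
arm_command --pt "-1 0.006 -0.007 0.008 0 0 0" --pt "-1 -0.02 -0.007 0.03 0 0 0" --pt "-1 -0.04 -0.007 0.047 0 0 0" --pt "-1 -0.06 -0.007 0.063 0 0 0" --pt "-1 -0.06 -0.007 0.063 0 0 0"

```text
t: 29.9
tcp_pos: [480.4, -303.0, 294.1]
eef_rot: [0.906, -0.002, 0.423, -0.0]
wrist_force: [-0.4, -0.1, -0.7]
grip_width: 26.7
grasp_force: 59.6
```

```bash
python3 look2.py 2 | head -18
```

```text
29.9 [ 0.79 -0.12  0.01  2.17 -1.03  0.69 -0.08] [ 480.4 -303.   294.1] [-0.4 -0.1 -0.7]
tip kin [ 534.2 -303.1  117.7] px [[256.1 297.5]] hole px [[256.  295.7]] tip90 [[256.  268.9]]
row [-0.0024 -0.0005  0.001   0.0001 -0.0001 -0.0005] tcp [ 480.5 -303.1  294.4] rows>= 0.0
282 #######.......++#+#++#++##++##########+#++########++........##########
284 ######+......................+#######.......................##########
286 ######.......................+#######.......................+#########
288 ######.......................+######+........................#########
290 #####+.......................########+.......................#########
292 #####++++++++++++++++++++++############......................+########
294 #####+++++++++++++++++++++###++####+++#+.....................+########
296 #####+++++++++++++++++++++##+++####+++##......................########
298 #####++++++++++++++++++++++#++++##++++#.......................########
300 ####++++++++++++++++++++++++###+++++#+........................+#######
302 ####+++++++++++++++++++++++++++####...........................+#######
304 ####+++++++++++++++++++++++++++++++++++........................####+##
306 ###++++++++++++++++++++++++++++++++++++........................####+##
308 +++++++++++++++++++++++++++++++++++++++.............................+#
310 +++++++++++++++++++++++++++++++.+++++++++........................++++#
```

Request:
arm_command --pt "-1 0.006 0.002 0.008 0 0 0" --pt "-1 -0.01 0.002 0.02 0 0 0" --pt "-1 -0.03 0.002 0.038 0 0 0" --pt "-1 -0.045 0.002 0.05 0 0 0" --pt "-1 -0.045 0.002 0.05 0 0 0"

```text
t: 30.58
tcp_pos: [481.8, -303.3, 284.2]
eef_rot: [0.906, -0.001, 0.423, -0.0]
wrist_force: [-0.1, 0.2, -1.7]
grip_width: 26.5
grasp_force: 59.6
```

```bash
python3 look2.py 2 | head -16
```

```text
30.575 [ 0.78 -0.11  0.01  2.18 -1.06  0.68 -0.05] [ 481.8 -303.3  284.2] [-0.1  0.2 -1.7]
tip kin [ 535.6 -303.4  107.9] px [[256.1 297.5]] hole px [[255.7 295. ]] tip90 [[256.  268.9]]
row [-0.0018 -0.0005  0.0007  0.0001 -0.0001 -0.0005] tcp [ 481.9 -303.4  284.5] rows>= 0.0
282 #######.......+++#######+#++##########+++#+##+##++++........##########
284 ######+......................+#######.......................##########
286 ######.......................+#######.......................+#########
288 ######++++++++++++++++++++++++######+........................#########
290 ######+++++++++++++++++++++###########+......................#########
292 #####+++++++++++++++++++++#############......................+########
294 #####+++++++++++++++++++++##+++####+++##.....................+########
296 #####+++++++++++++++++++++#++++####+++#+......................########
298 #####+++++++++++++++++++++##++++###++##.......................########
300 ####+++++++++++++++.++++++++###+++###.........................+#######
302 ####+++++++++++++++++++++++++++++++++++++.....................+#######
304 ####+++++++++++++++++++++++++++++++++++++......................####+##
306 ###++++++++++++++++++++++++++++++++++++++......................####+##
```

Blade axis at the hole plane is about (254.6,295.8) and the hole centre about (254.8,295.3), so it is centred. I'll lower it.

Request:
arm_command --pt "-1 -0.03 0 0.025 0 0 0" --pt "-1 -0.06 0 0.05 0 0 0" --pt "-1 -0.09 0 0.075 0 0 0" --pt "-1 -0.12 0 0.1 0 0 0" --pt "-1 -0.12 0 0.1 0 0 0"

```text
t: 31.25
tcp_pos: [481.7, -303.2, 260.4]
eef_rot: [0.906, -0.002, 0.423, -0.001]
wrist_force: [1.3, 0.6, -1.2]
grip_width: 26.7
grasp_force: 59.6
```

```bash
python3 look2.py 2 | head -16
```

```text
31.25 [ 0.78 -0.08  0.01  2.2  -1.12  0.65  0.03] [ 481.7 -303.2  260.4] [ 1.3  0.6 -1.2]
tip kin [ 535.5 -303.2   84.1] px [[256.2 297.4]] hole px [[255.9 288.6]] tip90 [[256.1 268.9]]
row [-0.0029 -0.001   0.0014  0.0001 -0.0001 -0.0005] tcp [ 481.8 -303.3  260.9] rows>= 0.0
282 #######++++++++###############################++#+++........##########
284 #######+++++++++++++++++++#############+....................##########
286 ######+++++++++++++++++++###############....................+#########
288 ######+++++++++++++++++++###++#######+##+....................#########
290 ######+++++++++++++++++++##+++######++##.....................#########
292 #####+++++++++++++++++++++##+++#####++##.....................+########
294 #####+++++++++++++++++++++++##########++.....................+########
296 #####++++++++++++++++++++++++++#+#+++++++++++++...............########
298 #####++++++++++++++++++++++++++++++++++++++++++...............########
300 ####+++++++++++++++++++++++++++++++++++++++++++...............+#######
302 ####+++++++++++++++++++++++++++++++++++++++++++...............+#######
304 ####+++++++++++++++.++++++++++.+++.++++++++++++................####+##
306 ###++++++++++++++++++++.+++++++++.++++++++++++++++.............####+##
```

Request:
arm_command --pt "-1 -0.02 0 0.017 0 0 0" --pt "-1 -0.04 0 0.034 0 0 0" --pt "-1 -0.06 0 0.05 0 0 0" --pt "-1 -0.08 0 0.067 0 0 0" --pt "-1 -0.1 0 0.084 0 0 0" --pt "-1 -0.1 0 0.084 0 0 0"

```text
t: 32.05
tcp_pos: [481.8, -303.2, 241.2]
eef_rot: [0.906, -0.001, 0.423, -0.0]
wrist_force: [0.1, -0.2, -0.7]
grip_width: 26.8
grasp_force: 59.6
```

Request:
arm_command --pt "-1 -0.02 0 0.017 0 0 0" --pt "-1 -0.04 0 0.034 0 0 0" --pt "-1 -0.06 0 0.05 0 0 0" --pt "-1 -0.06 0 0.05 0 0 0"

```text
t: 32.55
tcp_pos: [481.8, -303.2, 229.4]
eef_rot: [0.906, -0.001, 0.423, -0.0]
wrist_force: [0.5, -0.2, -0.7]
grip_width: 26.6
grasp_force: 59.6
```

Request:
arm_command --pt "-1 -0.02 0 0.017 0 0 0" --pt "-1 -0.04 0 0.034 0 0 0" --pt "-1 -0.06 0 0.05 0 0 0" --pt "-1 -0.08 0 0.067 0 0 0" --pt "-1 -0.1 0 0.084 0 0 0" --pt "-1 -0.1 0 0.084 0 0 0"

```text
t: 33.3
tcp_pos: [481.8, -303.2, 209.8]
eef_rot: [0.906, -0.002, 0.423, -0.0]
wrist_force: [0.4, -0.2, -0.5]
grip_width: 27.1
grasp_force: 59.6
```

Request:
arm_command --pt "-1 -0.01 0 0.009 0 0 0" --pt "-1 -0.02 0 0.017 0 0 0" --pt "-1 -0.03 0 0.025 0 0 0" --pt "-1 -0.04 0 0.034 0 0 0" --pt "-1 -0.04 0 0.034 0 0 0"

```text
t: 33.92
tcp_pos: [481.9, -303.2, 202.3]
eef_rot: [0.906, -0.001, 0.423, -0.0]
wrist_force: [0.5, -0.0, -0.0]
grip_width: 27.0
grasp_force: 59.6
```

Request:
arm_command --pt "-1 -0.005 0 0.004 0 0 0" --pt "-1 -0.01 0 0.009 0 0 0" --pt "-1 -0.015 0 0.013 0 0 0" --pt "-1 -0.015 0 0.013 0 0 0"

```text
t: 34.42
tcp_pos: [482.0, -303.3, 199.4]
eef_rot: [0.906, -0.001, 0.423, -0.0]
wrist_force: [0.0, -0.7, -0.6]
grip_width: 26.7
grasp_force: 59.6
```

Request:
arm_command --pt "-1 -0.005 0 0.004 0 0 0" --pt "-1 -0.01 0 0.009 0 0 0" --pt "-1 -0.015 0 0.013 0 0 0" --pt "-1 -0.015 0 0.013 0 0 0"

```text
t: 34.92
tcp_pos: [482.1, -303.3, 196.5]
eef_rot: [0.906, -0.001, 0.423, -0.0]
wrist_force: [0.6, -0.1, -0.3]
grip_width: 26.9
grasp_force: 59.6
```

Request:
arm_command --pt "-1 -0.005 0 0.004 0 0 0" --pt "-1 -0.01 0 0.008 0 0 0" --pt "-1 -0.01 0 0.008 0 0 0"

```text
t: 35.3
tcp_pos: [482.0, -303.3, 194.5]
eef_rot: [0.906, -0.001, 0.423, -0.0]
wrist_force: [-0.1, -0.8, -0.5]
grip_width: 26.8
grasp_force: 59.6
```

Request:
arm_command --pt "-1 -0.005 0 0.004 0 0 0" --pt "-1 -0.005 0 0.004 0 0 0"

```text
t: 35.55
tcp_pos: [482.0, -303.3, 193.6]
eef_rot: [0.906, -0.001, 0.423, -0.0]
wrist_force: [-1.1, 0.8, -0.6]
grip_width: 27.1
grasp_force: 59.6
```

Request:
arm_command --pt "-1 -0.005 0 0.004 0 0 0" --pt "-1 -0.005 0 0.004 0 0 0"

```text
t: 35.8
tcp_pos: [482.0, -303.3, 192.6]
eef_rot: [0.906, -0.001, 0.423, -0.0]
wrist_force: [0.2, -0.8, -0.5]
grip_width: 26.8
grasp_force: 59.6
```

Request:
arm_command --pt "-1 -0.005 0 0.004 0 0 0" --pt "-1 -0.005 0 0.004 0 0 0"

```text
t: 36.05
tcp_pos: [482.2, -303.4, 192.1]
eef_rot: [0.906, -0.001, 0.423, -0.0]
wrist_force: [-1.1, 1.2, 0.8]
grip_width: 26.9
grasp_force: 60.0
```

Request:
arm_command --pt "-1 -0.005 0 0.004 0 0 0" --pt "-1 -0.005 0 0.004 0 0 0"

```text
t: 36.3
tcp_pos: [482.5, -303.5, 192.0]
eef_rot: [0.906, -0.001, 0.424, -0.0]
wrist_force: [-3.2, 1.0, 5.2]
grip_width: 26.8
grasp_force: 60.6
```

Request:
arm_command --pt "-1 0.005 0 -0.004 0 0 0" --pt "-1 0.005 0 -0.004 0 0 0" --pt "0.1 0.005 0 -0.004 0 0 0" --pt "0.1 0.005 0 -0.004 0 0 0" --pt "0.1 0.005 0 -0.004 0 0 0" --pt "0.1 0.005 0 -0.004 0 0 0" --pt "0.1 0.005 0 -0.004 0 0 0"

```text
t: 37.17
tcp_pos: [482.0, -303.3, 191.7]
eef_rot: [0.906, -0.001, 0.423, -0.0]
wrist_force: [-0.2, 0.3, 0.4]
grip_width: 47.0
grasp_force: 0.0
```

Request:
arm_command --pt "0.1 0 0 -0.1 0 0 0" --pt "0.1 0 0 -0.3 0 0 0" --pt "0.1 0 0 -0.5 0 0 0" --pt "0.1 0 0 -0.65 0 0 0" --pt "0.1 0 0 -0.65 0 0 0" --pt "0.1 0 0 -0.65 0 0 0"

```text
t: 37.92
tcp_pos: [407.6, -302.9, 254.0]
eef_rot: [0.906, -0.001, 0.423, -0.0]
wrist_force: [-0.3, -0.1, -0.1]
grip_width: 47.0
grasp_force: 0.0
```

```bash
python3 - <<'E'
from h import *
for n in ("wrist","side"):
    c=cam(n); hsv=cv2.cvtColor(c["img"],cv2.COLOR_RGB2HSV)
    m=cv2.inRange(hsv,(2,110,30),(15,255,255)); k,l,st,ce=cv2.connectedComponentsWithStats(m)
    print(n,[(st[i].tolist(),ce[i].round(1).tolist()) for i in range(1,k) if st[i,4]>150])
    for o in ([517.5,-168,0],[535.5,-302.5,0]):
        print([proj(c,np.array(o)+[0,0,z]).round(1)[0].tolist() for z in (118,208)])
    if n=="side":
        m=cv2.inRange(hsv,(18,120,40),(32,255,255)); 
        for x0 in (274,322):
            for y in range(150,216,3): pass
        g=c["img"]
        np.save("side_end.npy",g)
        for u,v in ((276,193),(323,211)):
            h=hsv[v-34:v+5:2,u-9:u+10]
            print("\n".join("".join("o" if (2<=p[0]<=15 and p[1]>110) else "b" if (p[0]<30 and p[1]>150) else "." if p[2]>90 else "#" for p in r_) for r_ in h)); print()
E
```

```text
wrist [([0, 23, 456, 22, 5745], [227.3, 31.5]), ([236, 136, 39, 76, 2600], [255.4, 172.2]), ([41, 154, 81, 75, 3613], [81.3, 190.3])]
[[112.1, 225.4], [56.8, 167.7]]
[[255.2, 208.2], [254.8, 145.4]]
side [([228, 102, 90, 34, 622], [270.4, 116.0]), ([326, 131, 44, 25, 181], [343.2, 141.5]), ([363, 142, 149, 69, 1478], [450.4, 180.1])]
[[274.3, 193.0], [274.4, 159.6]]
[[322.0, 210.7], [324.0, 175.8]]
##..###############
###################
###################
###################
###################
###################
###################
###################
###################
###################
###################
###################
###################
#########o#########
...#########o###...
...############....
........#####bb....
..######..bb.###...
....#########......
...................

......oooooooooo...
...#oooooooooooooo.
...#####o#ooooooo#.
...###############.
#..#############o#.
...#o#############.
##.###############.
#..############oo..
...o############o..
...o##########o##..
...#o###########o..
...##############..
...##############..
...##############..
...##############..
....############...
..##....#####.b....
..######...b..##...
.....#########.....
........##.........
```

```bash
python3 -c "
from cell import r
print(r.sign_off())"
```

```text
the job is handed in; nothing more can be done
None
```

Both files are in the rack, the flat file in the slot and the round file in the round hole. Each was lowered until its handle rested on the rack, released, and stood upright in the last camera check. The job is handed in, but sign-off returned no verdict.

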